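# Make up two water-filter service kits

### The arm

A 7-joint arm with a two-finger parallel gripper is mounted at the origin on the work surface. World frame = base frame: x ahead of the robot, y to its left, z up, the work surface at z = 0. Lengths are in m, angles in rad, forces in N, time in s.
With the tool pointing down it reaches from about 0.4 to 0.85 m from the base axis. Payload 4.5 kg.
Tool frame: the origin (TCP) lies at the very end of the fingers, on their centre line; the grasp point (between the pads) lies pinch_z behind it (pinch_z is the distance from the TCP to the grasp point, in m); y points along the fingers, x is the direction in which the jaws open and shut, and the axes are right-handed (so a half turn about y gives the same grasp; the last joint's range is limited). The gripper opens to 85 mm and grips with 20 to 120 N. Pads are 22 mm wide; open, the fingers measure 114 mm over their backs; the gripper's body (76 mm by 85 mm) begins 54 mm behind the grasp point. The pads swing forward as they close: fully open they stand 13 mm farther back than shut.
Start: joints at [1.143, 0.689, -0.195, 1.565, 0.157, 0.902, -0.215], TCP at [0.279, -0.56, 0.231] pointing down, gripper open.
Joint ranges: [-3.01, 3.01], [-0.46, 2.08], [-1.47, 1.51], [0.13, 2.56], [-1, 4.14], [0.04, 2.09], [-2.66, 2.66]. Speed limits (rad/s): [2.57, 2.57, 3.14, 3.14, 3.14, 3.14, 3.14].

### API

Orientations are given as a unit quaternion [x, y, z, w].
In Python, from station import * gives the robot as it stands. The module is installed in compiled form; this text tells all that it offers.
- The arm moves only by the tool carry_out, never from a script. Its argument "plan" is a list of rows, each a list of 7 numbers: the shift along the world's x, y, z in m, then the turn, a rotation vector about the world's x, y, z in degrees, then the closure, from 0 (fully open) to 1 (shut). In form: [[x, y, z, ax, ay, az, jaw], ...]. A call has 1 to 8 rows; each row shifts and turns the commanded pose from where the row before left it; what a row does not reach is not made up. A row lasts 1/8 s, in which the tool goes at most 62.5 mm and 10.7 degrees, less where a joint would pass 70% of its speed; a pose out of reach is approached as far as the arm can. A call with a gripper value outside its range is refused whole. The fingers move at their own pace and stop on an object; "newtons" is the grip in N (left out, the last holds). Time passes only in rows, so rows that do not move let the fingers close. It gives the time, the measured TCP pose, the force and the opening at its end, in the units of the state.
- get_state(): the state, without advancing time (a new reading comes with each control period).
- capture(name): name is "scene" or "top" or "wrist"; returns a dict with "frame" (384x512x3 uint8, red, green, blue), "depth" (384x512 float32, m along the optical axis (not along the pixel's ray), 0 where there is no reading), "fx", "fy", "cx", "cy" (pixels), "rvec" (rotation vector, rad) and "tvec" (3), from world to camera coordinates, as OpenCV has them; the wrist camera has in their place "T_tool_cam" (4x4, takes a point from camera to tool coordinates, whose origin is the TCP and whose axes are the tool frame's). Camera axes: x right, y down, z forward; pixel columns grow to the right and rows downward; lengths in m; the calibration is good to about 2 mm. The wrist camera is an equidistant fisheye: a pixel r from the principal point sees the ray r / f radians off the axis. A picture is of the moment at which its call begins: read the wrist's pose just before it.
- hand_in(): hands the job in, once; it reports no verdict.
The state is a dict: "time_s": time; "q": joint angles; "joint_velocities": joint speeds; "joint_torque": joint torques, N m; "tcp_pos": TCP position; "tool_rot": TCP orientation; "wrist_force": force on the tool from outside, world axes, zero at the start; "ft_torque": the same for the moment, N m; "finger_gap": opening from 0.0 (shut) to 1.0 (fully open).
Only numpy, scipy, OpenCV 4.12 (cv2) and the standard library are available. Lean on these libraries where they do the work, as an engineer would, in place of code of your own. Each camera call takes 0.05 s, during which the arm holds its last target.

### The job

Make up the two filter service kits from the stock on the counter. The two-pocket tray gets the round filter insert and the lever valve, one in each pocket; the three-pocket tray gets the long inline filter in its long pocket and the elbow and the tee in the two small pockets, one in each. Set every part down (do not drop it) the same way up as it lies now, wholly inside its pocket and flat on the tray's floor, and leave the straight coupling, the tape roll and the plug where they are.

Things in the scene. Friction and masses are not known exactly. Their poses are not given: they have to be found in the camera images.
- insert: Filter insert, loose: a pleated round cartridge standing upright, 58 mm diameter, 65 mm high, off-white with white end discs and a dark hole in the top (6 mm high each, pleats between are 54 to 58 mm across). Origin: centre of its underside, z up. About 120 g.
- inline: Inline filter, loose: a white cylinder 50 mm in diameter and 96 mm long lying along its own x, its axis 30 mm up, with a thin grey nozzle at each end (124 mm overall), held in two grey clip feet (54 mm wide, 12 mm long, centred 30 mm either side of the middle) that keep it from rolling; the bare cylinder between the clips, 48 mm long, is where to grip it across y. Origin: centre of its underside, z up. About 180 g.
- tee: Tee fitting, loose: white push-fit tee lying flat, legs of 30 mm diameter (axes 15 mm up, top at 30 mm), 72 mm by 57 mm in plan. The straight run lies along x at y = -13.5 mm, from x = -36 to 36 mm; the branch goes along +y at x = 0 and ends at y = +28.5 mm, its 30 mm wide collar takes up the last 22 mm (y = 6.5 to 28.5 mm). Origin: centre of its 72 x 57 mm outline, at its underside, z up. About 45 g.
- elbow: Elbow fitting, loose: white push-fit 90 degree elbow lying flat, legs of 30 mm diameter (axes 15 mm up, top at 30 mm), 57 mm by 57 mm in plan. The corner is at x = y = -13.5 mm; one leg runs along +x (at y = -13.5 mm) and the other along +y (at x = -13.5 mm), each ending at +28.5 mm with a 30 mm wide collar on its last 22 mm. Origin: centre of its 57 x 57 mm outline, at its underside, z up. About 35 g.
- valve: Lever valve, loose: brass ball valve standing on its block (34 mm along x, 30 mm along y, 32 mm high), with round pipe ends out to x = -42 and +42 mm (28 mm diameter, axis 16 mm up) and a fixed steel lever on top (12 mm wide along y, from x = -12 to 44 mm, top at 44 mm). It can be gripped across y on the block. Origin: centre of its underside, z up. About 160 g.
- tray2: Two-pocket kit tray, fixed: shallow blue-grey tray 200 mm (x) by 102 mm (y), 12 mm high, walls 4 mm, floor 3 mm thick; one cross wall makes two equal pockets of 94 x 94 mm centred at x = -49 and +49 mm, y = 0. Origin: centre of its underside.
- tray3: Three-pocket kit tray, fixed: shallow blue-grey tray 200 mm (x) by 186 mm (y), 12 mm high, walls 4 mm, floor 3 mm thick; one long pocket of 192 x 80 mm centred at x = 0, y = +49 mm, and two small pockets of 94 x 94 mm centred at x = -49 and +49 mm, y = -42 mm. Origin: centre of its underside.
- coupling: Straight coupling, loose, not part of a kit: white straight fitting with a square middle lying along x, 68 mm long, 30 mm thick. Origin: centre of its underside.
- tape: Roll of thread tape, loose, not part of a kit: white disc 50 mm in diameter, 16 mm high. Origin: centre of its underside.
- plug: Blanking plug, loose, not part of a kit: grey disc 44 mm in diameter, 10 mm high, with a 13 mm square stub up to 22 mm. Origin: centre of its underside.
Not all that is in view belongs to the job. What is shaped like the tray2 but purple is not meant. What is shaped like the elbow but green is not meant.

How it is judged:
By the outcome, as a careful person would: the job done as asked, in the order asked, and still so for the second after the job is handed in, with the robot touching nothing.
It also fails if it takes over 120 s, if anything falls off the work surface, if the arm or the gripper's body presses on something with over 40 N, if the wrist force passes 120 N, or if a joint passes its speed limit or range.

## Working session

There is one attempt and no reset: what is moved stays moved. The work goes in short steps, Python scripts to look and compute and a tool call to move; the robot and the scene stay as the last step left them, time stands still between calls to the robot, and variables do not carry over. Pictures are saved under pics/ and viewed, and the job is handed in when it is done.

Besides the shell and the picture viewer there is one more tool, called after "Emit:" in YAML: its name, and indented under it one key for each argument. carry_out: Moves the arm, as the interface text tells. Its arguments: {"type":"object","properties":{"plan":{"type":"array","items":{"type":"array","items":{"type":"number"}}},"newtons":{"type":"number"}},"required":["plan"]}

```bash
mkdir -p pics; python3 - <<'E'
from station import *
import cv2,numpy as np
s=get_state();print({k:np.round(v,3) for k,v in s.items()})
for n in ["scene","top","wrist"]:
    c=capture(n);np.savez(f"{n}0.npz",**c)
    cv2.imwrite(f"pics/{n}0.png",c["frame"][:,:,::-1])
    print(n,{k:np.round(v,4) for k,v in c.items() if k not in("frame","depth")}, c["depth"].min(),c["depth"].max())
E
```

```text
{'time_s': np.float64(0.0), 'q': array([ 1.143,  0.69 , -0.195,  1.566,  0.157,  0.903, -0.215]), 'joint_velocities': array([ 0.   ,  0.001,  0.   , -0.001, -0.002,  0.001,  0.001]), 'joint_torque': array([ 1.0000e-03, -5.3960e+01, -1.2670e+00, -1.5854e+01,  9.0000e-03,
        9.0000e-03,  0.0000e+00]), 'tcp_pos': array([ 0.278, -0.559,  0.23 ]), 'tool_rot': array([-0.601,  0.373, -0.372,  0.601]), 'wrist_force': array([-0.826,  0.092,  0.5  ]), 'ft_torque': array([-0.007,  0.005,  0.039]), 'finger_gap': np.float64(0.999)}
scene {'fx': np.float64(400.951), 'fy': np.float64(400.951), 'cx': np.float64(254.1976), 'cy': np.float64(190.27), 'rvec': array([ 1.972 ,  1.227 , -0.5741]), 'tvec': array([-0.2468, -0.2121,  1.3041])} 0.0 3.3731987
top {'fx': np.float64(378.2436), 'fy': np.float64(378.2436), 'cx': np.float64(254.7928), 'cy': np.float64(190.5331), 'rvec': array([ 2.1033, -2.1043,  0.2251]), 'tvec': array([0.0481, 0.4502, 1.0004])} 0.0 2.1276078
wrist {'fx': np.float64(297.3186), 'fy': np.float64(297.3186), 'cx': np.float64(253.9989), 'cy': np.float64(196.8562), 'T_tool_cam': array([[ 1.000e+00, -1.000e-04,  0.000e+00,  3.000e-04],
       [-1.000e-04, -3.279e-01,  9.447e-01, -1.424e-01],
       [-1.000e-04, -9.447e-01, -3.279e-01,  8.550e-02],
       [ 0.000e+00,  0.000e+00,  0.000e+00,  1.000e+00]])} 0.0 1.6471095
```

View pics/scene0.png

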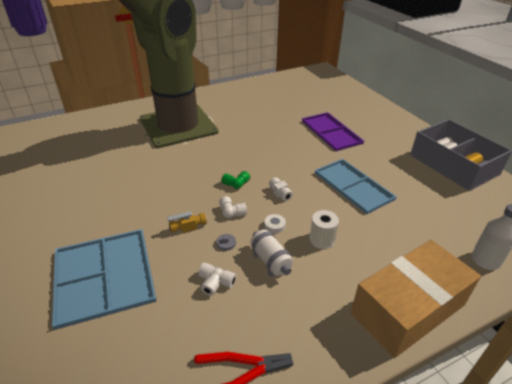

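View pics/top0.png

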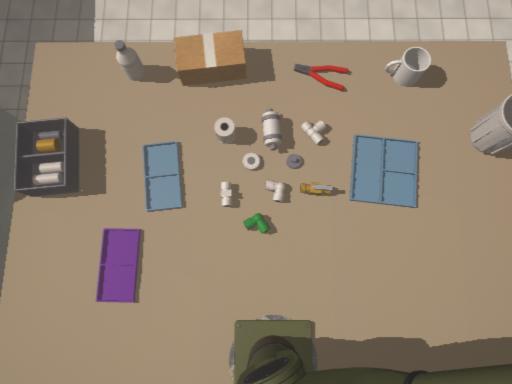

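View pics/wrist0.png

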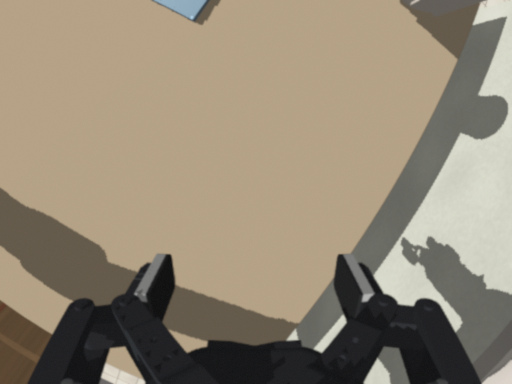

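```bash
python3 -c "
import station;print([ (n,getattr(station,n)) for n in dir(station) if n[:2]!='__'])
from scipy.spatial.transform import Rotation as R
print(R.from_quat(station.get_state()['tool_rot']).as_matrix().round(3))"; ls
```

```text
[('PlanningError', <class 'station.PlanningError'>), ('capture', <function make.<locals>.drawn_camera at 0x7f99b7a74220>), ('get_state', <function make.<locals>.<lambda> at 0x7f99b7a74720>), ('hand_in', <function connect.<locals>.done at 0x7f99b79e7880>), ('pinch_z', 0.0187)]
[[ 0.446 -0.001  0.895]
 [-0.895  0.001  0.446]
 [-0.001 -1.    -0.   ]]
pics
scene0.npz
top0.npz
wrist0.npz
```

```bash
cat > h.py <<'E'
import numpy as np,cv2
from scipy.spatial.transform import Rotation as R
def load(f): return dict(np.load(f))
def cam(c):
    Rm=cv2.Rodrigues(c["rvec"])[0]; t=c["tvec"].reshape(3); return Rm,t
def rays(c,uv,st=None):
    uv=np.asarray(uv,float).reshape(-1,2)
    d=np.c_[(uv[:,0]-c["cx"])/c["fx"],(uv[:,1]-c["cy"])/c["fy"]]
    if "T_tool_cam" in c:
        r=np.hypot(*d.T); s=np.where(r>1e-9,np.sin(r)/np.maximum(r,1e-9),1)
        d=np.c_[d*s[:,None],np.cos(r)]
        T=c["T_tool_cam"]; Rt=R.from_quat(c["tool_rot"]).as_matrix(); p=c["tcp_pos"]
        return p+Rt@T[:3,3], d@(Rt@T[:3,:3]).T
    Rm,t=cam(c); d=np.c_[d,np.ones(len(d))]
    return -Rm.T@t, d@Rm
def plane(c,uv,z):
    o,d=rays(c,uv); return o+d*((z-o[2])/d[:,2])[:,None]
def tri(o1,d1,o2,d2):
    A=[];b=[]
    M=np.zeros((3,3));v=np.zeros(3)
    for o,d in((o1,d1),(o2,d2)):
        d=d/np.linalg.norm(d);P=np.eye(3)-np.outer(d,d);M+=P;v+=P@o
    x=np.linalg.solve(M,v)
    return x
def world(c):  # depth cloud for pinhole cams
    H,W=c["depth"].shape;u,v=np.meshgrid(np.arange(W),np.arange(H))
    o,d=rays(c,np.c_[u.ravel(),v.ravel()]); 
    return (o+d*c["depth"].ravel()[:,None]).reshape(H,W,3)
def snap(name,tag):
    from station import get_state,capture
    s=get_state();c=capture(name)
    c["tool_rot"]=s["tool_rot"];c["tcp_pos"]=s["tcp_pos"]
    np.savez(f"{tag}.npz",**c);cv2.imwrite(f"pics/{tag}.png",c["frame"][:,:,::-1]);return c
E
python3 - <<'E'
from h import *
c=load("top0.npz")
f=c["frame"][95:245,130:430];cv2.imwrite("pics/topcrop.png",cv2.resize(f[:,:,::-1],None,fx=2.66,fy=2.66,interpolation=cv2.INTER_CUBIC))
w=world(c)
for n,p in dict(insert=(225,127),inline=(271,128),tee=(315,130),coup=(227,193),elbow=(279,188),valve=(318,188),tape=(246,161),plug=(294,160),tray2a=(163,160),tray3=(370,171),table=(300,260)).items():
    print(n,w[p[1],p[0]].round(4),plane(c,[p],0.03).round(3))
E
```

```text
insert [0.6313 0.1324 0.0662] [[0.646 0.136 0.03 ]]
inline [0.6334 0.0014 0.0526] [[0.643 0.    0.03 ]]
tee [ 0.636  -0.1284  0.0301] [[ 0.636 -0.128  0.03 ]]
coup [0.4472 0.1264 0.0314] [[0.447 0.127 0.03 ]]
elbow [ 0.4621 -0.0206  0.0285] [[ 0.462 -0.021  0.03 ]]
valve [ 0.4581 -0.1283  0.0457] [[ 0.462 -0.131  0.03 ]]
tape [0.5458 0.0737 0.0165] [[0.542 0.073 0.03 ]]
plug [ 0.5455 -0.0652  0.0264] [[ 0.544 -0.065  0.03 ]]
tray2a [0.5536 0.3199 0.0021] [[0.545 0.313 0.03 ]]
tray3 [0.2229 0.0426 1.0744] [[ 0.511 -0.281  0.03 ]]
table [ 2.622e-01 -7.820e-02 -2.000e-04] [[ 0.261 -0.075  0.03 ]]
```

View pics/topcrop.png

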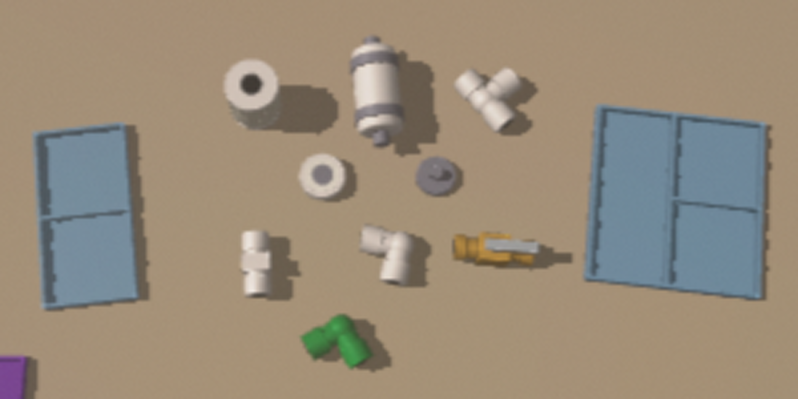

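Emit:
carry_out:
  plan:
    - [0.025, 0.045, 0.01, 0, 0, -5, 0]
    - [0.025, 0.045, 0.01, 0, 0, -5, 0]
    - [0.025, 0.045, 0, 0, 0, -5, 0]
    - [0.025, 0.045, 0, 0, 0, -5, 0]
    - [0.025, 0.045, 0, 0, 0, -6.5, 0]
    - [0.015, 0.035, 0, 0, 0, 0, 0]
    - [0, 0, 0, 0, 0, 0, 0]
  newtons: 40

```text
time_s: 1.02
tcp_pos: [0.4203, -0.2957, 0.2512]
tool_rot: [-0.501, 0.499, -0.498, 0.502]
wrist_force: [0.0, -1.0, -0.4]
finger_gap: 1.003
```

```bash
python3 - <<'E'
from h import *
c=snap("wrist","w1");print(c["tcp_pos"].round(4),R.from_quat(c["tool_rot"]).as_matrix().round(3))
E
```

```text
[ 0.4203 -0.2957  0.2512] [[ 0.006  0.     1.   ]
 [-1.     0.002  0.006]
 [-0.002 -1.     0.   ]]
```

View pics/w1.png

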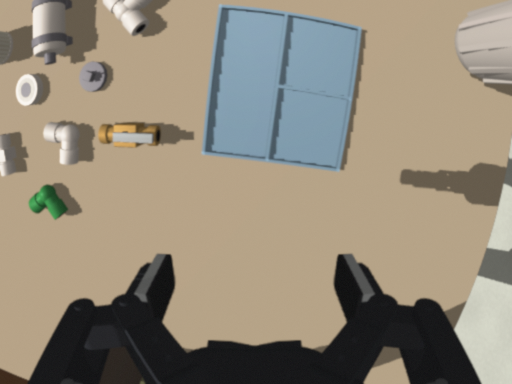

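Emit:
carry_out:
  plan:
    - [0.02, 0.055, 0, 0, 0, 0, 0]
    - [0.02, 0.055, 0, 0, 0, 0, 0]
    - [0.02, 0.055, 0, 0, 0, 0, 0]
    - [0.02, 0.055, 0, 0, 0, 0, 0]
    - [0, 0, 0, 0, 0, 0, 0]

```text
time_s: 1.7
tcp_pos: [0.5003, -0.075, 0.2512]
tool_rot: [-0.501, 0.498, -0.498, 0.503]
wrist_force: [-0.4, -0.2, -0.5]
finger_gap: 1.0
```

```bash
python3 - <<'E'
from h import *
c=snap("wrist","w2");print(c["tcp_pos"].round(4))
E
```

```text
[ 0.5003 -0.075   0.2512]
```

Emit:
carry_out:
  plan:
    - [0, 0.055, 0, 0, 0, 0, 0]
    - [0, 0.055, 0, 0, 0, 0, 0]
    - [0, 0.055, 0, 0, 0, 0, 0]
    - [0, 0.055, 0, 0, 0, 0, 0]
    - [0, 0, 0, 0, 0, 0, 0]

```text
time_s: 2.38
tcp_pos: [0.4987, 0.1434, 0.2512]
tool_rot: [-0.5, 0.499, -0.499, 0.502]
wrist_force: [0.3, -1.0, 0.3]
finger_gap: 0.998
```

```bash
python3 - <<'E'
from h import *
c=snap("wrist","w3");print(c["tcp_pos"].round(4))
E
```

```text
[0.4987 0.1434 0.2512]
```

View pics/w2.png

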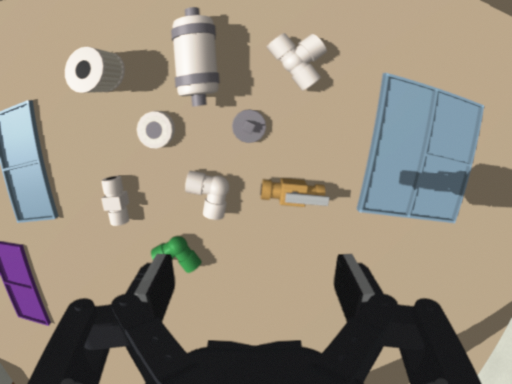

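View pics/w3.png

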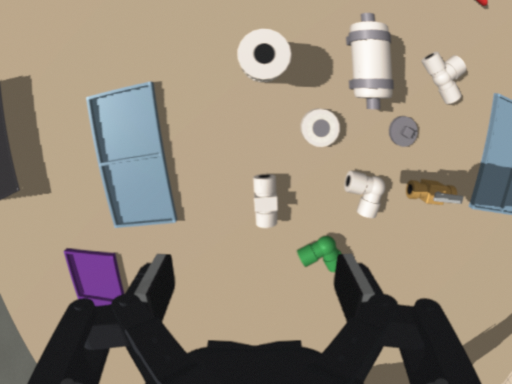

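Emit:
carry_out:
  plan:
    - [-0.02, 0.055, 0, 0, 0, 0, 0]
    - [-0.02, 0.055, 0, 0, 0, 0, 0]
    - [-0.02, 0.055, 0, 0, 0, 0, 0]
    - [0, 0, 0, 0, 0, 0, 0]

```text
time_s: 2.92
tcp_pos: [0.4375, 0.3079, 0.2512]
tool_rot: [-0.501, 0.5, -0.498, 0.501]
wrist_force: [0.7, -1.2, 0.6]
finger_gap: 0.997
```

```bash
python3 - <<'E'
from h import *
c=snap("wrist","w4");print(c["tcp_pos"].round(4))
for t,f,(x0,x1) in (("tray3","w1",(190,380)),("tray2","w4",(120,400)),("tray2","w3",(80,190)),("tray3","w2",(340,500))):
    c=load(f+".npz");hsv=cv2.cvtColor(c["frame"],cv2.COLOR_RGB2HSV)
    m=cv2.inRange(hsv,(95,60,40),(115,255,255));m[:,:x0]=0;m[:,x1:]=0
    m=cv2.morphologyEx(m,cv2.MORPH_CLOSE,np.ones((5,5)))
    cs,_=cv2.findContours(m,cv2.RETR_EXTERNAL,cv2.CHAIN_APPROX_NONE)
    k=max(cs,key=cv2.contourArea).reshape(-1,2)
    p=plane(c,k,0.012)[:,:2]
    r=cv2.minAreaRect((p*1000).astype(np.float32));b=cv2.boxPoints(r)
    print(t,f,len(k),k.min(0),k.max(0),np.round(r[0],1),np.round(r[1],1),round(r[2],2));print(b.round(1).tolist())
E
```

```text
[0.4375 0.3079 0.2512]
tray3 w1 560 [203   6] [359 169] [ 521.  -329.9] [182.7 196.2] 83.22
[[412.79998779296875, -409.0], [607.7000122070312, -432.20001220703125], [629.2000122070312, -250.8000030517578], [434.3999938964844, -227.60000610351562]]
tray2 w4 438 [200  32] [290 187] [506.5 318.8] [195.8  98.6] 6.61
[[403.6000061035156, 356.6000061035156], [414.8999938964844, 258.6000061035156], [609.5, 281.1000061035156], [598.0999755859375, 379.1000061035156]]
tray2 w3 547 [90 83] [175 226] [506.3 316.6] [195.2 100.5] 6.5
[[403.6000061035156, 355.5], [415.0, 255.6999969482422], [608.9000244140625, 277.79998779296875], [597.5999755859375, 377.6000061035156]]
tray3 w2 441 [358  74] [482 221] [ 521.3 -327.1] [185.9 196. ] 83.23
[[413.0, -407.79998779296875], [607.7000122070312, -430.8999938964844], [629.5999755859375, -246.3000030517578], [434.8999938964844, -223.1999969482422]]
```

View pics/w4.png

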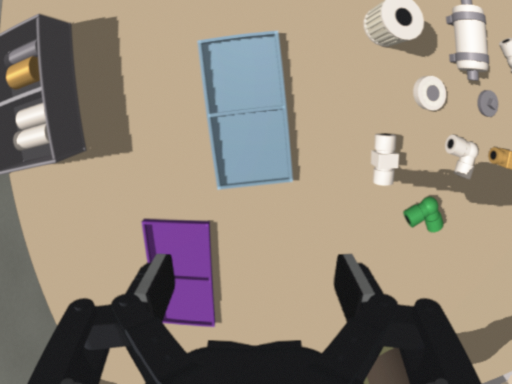

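```bash
python3 - <<'E'
from h import *
for f in("w2","w3","w1"):
    c=load(f+".npz");hsv=cv2.cvtColor(c["frame"],cv2.COLOR_RGB2HSV)
    m=cv2.inRange(hsv,(0,0,60),(179,60,255))
    b=cv2.inRange(hsv,(10,150,60),(28,255,255))
    d=cv2.inRange(hsv,(0,0,0),(179,255,50))
    o=np.zeros_like(c["frame"]);o[m>0]=255;o[b>0]=(0,160,255);o[d>0]=(0,0,255);
    cv2.imwrite(f"pics/m_{f}.png",np.hstack([cv2.resize(o[:260],None,fx=1.5,fy=1.5,interpolation=0)]))
    n,l,s,ce=cv2.connectedComponentsWithStats(m)
    print(f,[(s[i][:5].tolist(),ce[i].round(1).tolist()) for i in range(1,n) if s[i][4]>150 and s[i][1]<250])
    print(hsv[60,60],hsv[250,250])
E
```

```text
w2 [([170, 6, 51, 102, 3873], [194.8, 55.9]), ([266, 32, 62, 60, 2118], [298.7, 57.3]), ([64, 46, 62, 48, 2419], [93.5, 70.4]), ([355, 71, 130, 154, 1364], [416.0, 151.9]), ([0, 99, 60, 125, 4120], [24.1, 158.3]), ([231, 109, 37, 35, 1013], [248.6, 125.8]), ([135, 110, 41, 40, 1268], [155.3, 129.1]), ([184, 170, 47, 51, 1533], [208.8, 192.3]), ([100, 175, 30, 52, 1192], [115.0, 200.5]), ([285, 192, 46, 15, 467], [308.0, 199.1]), ([0, 240, 52, 87, 292], [26.0, 288.3])]
[ 17  66 189] [ 18  67 187]
w3 [([345, 12, 51, 99, 3605], [370.5, 60.5]), ([236, 28, 57, 55, 2186], [263.6, 54.7]), ([420, 51, 47, 54, 1484], [445.3, 74.6]), ([0, 81, 21, 119, 438], [8.1, 148.0]), ([84, 80, 95, 149, 4489], [124.8, 130.5]), ([467, 92, 45, 124, 533], [485.8, 159.5]), ([299, 107, 43, 41, 1343], [319.8, 127.2]), ([388, 115, 31, 33, 786], [402.9, 130.9]), ([343, 170, 44, 49, 1374], [365.5, 191.8]), ([252, 173, 27, 56, 1322], [265.1, 200.4]), ([434, 192, 30, 13, 271], [449.0, 198.0]), ([62, 247, 65, 54, 244], [91.7, 265.7])]
[ 18  65 187] [ 18  66 185]
w1 [([30, 0, 44, 65, 2143], [48.9, 29.1]), ([101, 0, 53, 36, 1097], [129.1, 13.4]), ([454, 0, 58, 86, 3974], [486.5, 42.8]), ([200, 3, 163, 170, 1774], [278.4, 88.0]), ([0, 31, 14, 34, 390], [5.7, 46.3]), ([78, 61, 31, 32, 749], [92.7, 76.1]), ([15, 73, 29, 34, 801], [28.8, 89.2]), ([42, 121, 39, 45, 1162], [63.8, 140.7]), ([0, 133, 18, 44, 630], [7.1, 155.5]), ([113, 132, 41, 12, 396], [133.3, 137.3]), ([450, 134, 62, 250, 7232], [491.7, 298.2])]
[ 18  64 183] [ 18  65 181]
```

View pics/m_w2.png

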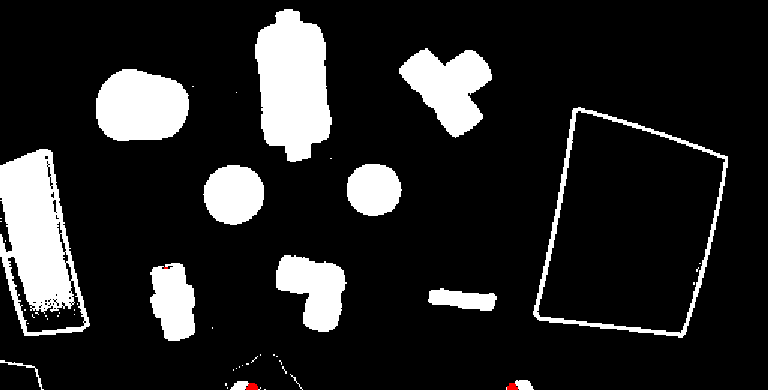

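```bash
python3 - <<'E'
from h import *
C={f:load(f+".npz") for f in("w1","w2","w3","w4")}
M={}
for f,c in C.items():
    hsv=cv2.cvtColor(c["frame"],cv2.COLOR_RGB2HSV)
    M[f]=(cv2.inRange(hsv,(0,0,60),(179,60,255)),cv2.inRange(hsv,(10,130,60),(28,255,255)),cv2.inRange(hsv,(0,0,0),(179,255,90)))
def comp(m,box):
    x0,y0,x1,y1=box;mm=np.zeros_like(m);mm[y0:y1,x0:x1]=m[y0:y1,x0:x1]
    cs,_=cv2.findContours(mm,cv2.RETR_EXTERNAL,cv2.CHAIN_APPROX_NONE)
    return max(cs,key=cv2.contourArea).reshape(-1,2)
def cen(k): 
    m=cv2.moments(k.reshape(-1,1,2)); return np.array([m["m10"],m["m01"]])/m["m00"]
def t2(fa,pa,fb,pb):
    o1,d1=rays(C[fa],pa);o2,d2=rays(C[fb],pb);return tri(o1,d1[0],o2,d2[0])
def rect(f,k,z,n):
    p=plane(C[f],k,z)[:,:2]*1000
    r=cv2.minAreaRect(p.astype(np.float32));print(n,f,"c",np.round(r[0],1),"sz",np.round(r[1],1),"ang",round(r[2],1))
    return r
# insert hole
h2=cen(comp(M["w2"][2],(70,50,105,92)));h3=cen(comp(M["w3"][2],(245,35,285,75)))
print("hole",h2,h3,t2("w2",h2,"w3",h3).round(4))
for n,z,b2,b3 in(("inline",.03,(165,3,225,110),(342,8,398,113)),("tee",.015,(262,28,332,95),(415,45,472,108)),("elbow",.015,(180,166,235,225),(340,166,390,222)),("coupling",.015,(97,172,133,230),(249,170,282,232)),("lever",.044,(283,190,333,209),(432,190,466,207)),("tape",.016,(130,105,180,155),(295,103,345,152)),("plug",.01,(228,106,270,146),(385,112,421,150))):
    k2=comp(M["w2"][0],b2);k3=comp(M["w3"][0],b3)
    rect("w2",k2,z,n);rect("w3",k3,z,n);print("   tri",t2("w2",cen(k2),"w3",cen(k3)).round(4))
for f,b in(("w2",(255,170,330,212)),("w3",(400,172,465,212)),("w1",(92,115,165,155))):
    m=np.zeros_like(M[f][1]);x0,y0,x1,y1=b;m[y0:y1,x0:x1]=(M[f][1]|M[f][0])[y0:y1,x0:x1]
    k=comp(m,b);rect(f,k,.016,"valveall")
    k=comp(M[f][1],b);rect(f,k,.016,"brass");print(k.min(0),k.max(0))
k1=comp(M["w1"][0],(110,128,157,148));k2=comp(M["w2"][0],(283,190,333,209));print("lever w1/w2 tri",t2("w1",cen(k1),"w2",cen(k2)).round(4));rect("w1",k1,.044,"lever")
k=comp(M["w1"][0],(195,0,370,178));rect("w1",k,.012,"tray3")
k=comp(M["w2"][0],(350,65,490,228));rect("w2",k,.012,"tray3")
k=comp(M["w4"][0],(192,25,300,195));rect("w4",k,.012,"tray2")
k=comp(M["w3"][0],(80,78,185,232));rect("w3",k,.012,"tray2")
E
```

```text
hole [82.68850575 69.18275862] [263.90601504  53.06015038] [0.6339 0.1337 0.0644]
inline w2 c [640.7  -1.5] sz [130.1  57.6] ang 4.7
inline w3 c [640.1  -1.6] sz [129.4  66. ] ang 4.8
   tri [ 0.6396 -0.0018  0.0286]
tee w2 c [ 644.1 -134.7] sz [79.1 64.6] ang 40.0
tee w3 c [ 644.4 -137.8] sz [85.7 73.6] ang 40.7
   tri [ 0.6395 -0.1291  0.0154]
elbow w2 c [455.9  -8.3] sz [63.3 67.4] ang 79.9
elbow w3 c [456.5  -8.4] sz [68.1 64.8] ang 78.3
   tri [ 0.4607 -0.0134  0.0134]
coupling w2 c [446.3 129.9] sz [79.3 50.4] ang 2.3
coupling w3 c [446.4 128.7] sz [79.8 35.2] ang 1.9
   tri [0.4479 0.1287 0.015 ]
lever w2 c [ 462.4 -142.6] sz [57.8 15.7] ang 85.2
lever w3 c [ 462.3 -141.4] sz [58.8 16. ] ang 86.6
   tri [ 0.4614 -0.1435  0.0409]
tape w2 c [547.7  56.7] sz [56.7 52.2] ang 87.6
tape w3 c [548.9  59.2] sz [55.  52.2] ang 47.0
   tri [0.5477 0.058  0.0089]
plug w2 c [549.3 -67.6] sz [44.3 46.4] ang 0.2
plug w3 c [550.2 -64.9] sz [50.3 44.9] ang 70.4
   tri [ 0.5493 -0.067   0.005 ]
valveall w2 c [ 462.2 -132.1] sz [94.3 35.4] ang 86.9
brass w2 c [ 463.  -127.6] sz [35.3 84.6] ang 0.3
[262 179] [324 204]
valveall w3 c [ 462.5 -127.3] sz [94.4 33.6] ang 84.1
brass w3 c [ 462.5 -127.3] sz [94.4 33.6] ang 84.1
[407 180] [455 203]
valveall w1 c [ 464.5 -123.6] sz [89.9 26.4] ang 85.4
brass w1 c [ 466.  -123.6] sz [90.9 24.2] ang 89.6
[ 99 124] [158 142]
lever w1/w2 tri [ 0.4616 -0.1435  0.0413]
lever w1 c [ 461.9 -143.3] sz [55.7 13.3] ang 85.1
tray3 w1 c [ 520.9 -330.1] sz [191.1 203.9] ang 83.3
tray3 w2 c [ 520.7 -328.2] sz [197.7 204.7] ang 83.3
tray2 w4 c [506.3 318.6] sz [204.3 107.4] ang 6.5
tray2 w3 c [506.2 317.2] sz [204.7 111.7] ang 6.6
```

```bash
python3 - <<'E'
from h import *
c=load("w2.npz");f=c["frame"][:,:,::-1]
a=cv2.resize(f[160:265,140:340],None,fx=4,fy=4,interpolation=cv2.INTER_CUBIC)
cv2.imwrite("pics/crop2.png",a)
E
```

```text
(no output)
```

View pics/crop2.png

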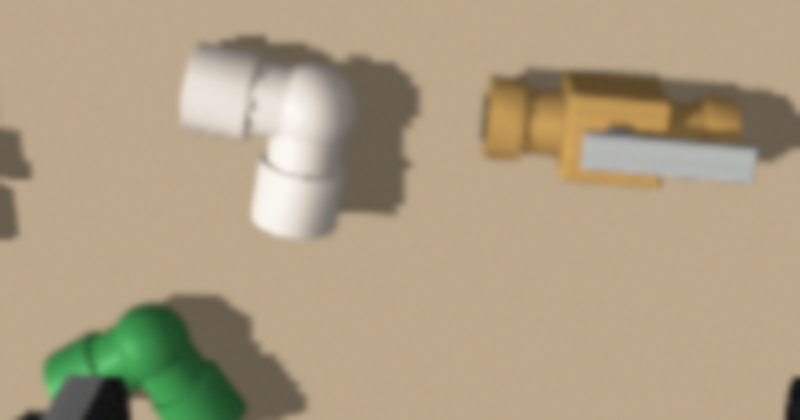

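Emit:
carry_out:
  plan:
    - [0.039, -0.035, 0, 0, 0, 0, 0]
    - [0.039, -0.035, 0, 0, 0, 0, 0]
    - [0.039, -0.035, 0, 0, 0, 0, 0]
    - [0.039, -0.035, 0, 0, 0, 0, 0]
    - [0.04, -0.034, 0, 0, 0, 0, 0]
    - [0, 0, -0.04, 0, 0, 0, 0]
    - [0, 0, -0.04, 0, 0, 0, 0]
    - [0, 0, 0, 0, 0, 0, 0]

```text
time_s: 3.98
tcp_pos: [0.6324, 0.1258, 0.1683]
tool_rot: [-0.501, 0.502, -0.501, 0.495]
wrist_force: [-0.5, 0.1, 0.8]
finger_gap: 1.002
```

```bash
python3 - <<'E'
from h import *
from station import get_state
c=snap("wrist","w5");print(c["tcp_pos"].round(4),get_state()["q"].round(2))
E
```

```text
[0.6324 0.1258 0.1683] [-0.27  0.79 -0.01  1.56  0.01  0.8  -1.86]
```

View pics/w5.png

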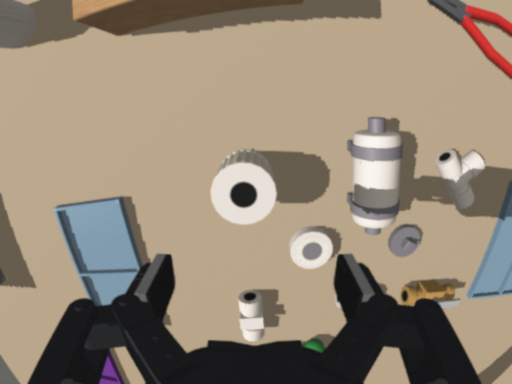

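```bash
python3 - <<'E'
from h import *
from station import get_state
c=load("w5.npz")
print(plane(c,[(243,194)],.065), get_state()["tcp_pos"].round(4))
E
```

```text
[[0.63459887 0.13497787 0.065     ]] [0.6342 0.1271 0.1707]
```

Emit:
carry_out:
  plan:
    - [0.002, 0.008, -0.05, 0, 0, 0, 0]
    - [0, 0, -0.045, 0, 0, 0, 0]
    - [0, 0, 0, 0, 0, 0, 0]

```text
time_s: 4.4
tcp_pos: [0.6353, 0.1375, 0.0753]
tool_rot: [0.501, -0.501, 0.5, -0.498]
wrist_force: [0.9, -0.7, 0.0]
finger_gap: 0.999
```

Emit:
carry_out:
  plan:
    - [0, -0.003, -0.03, 0, 0, 0, 0]
    - [0, 0, -0.028, 0, 0, 0, 0]
    - [0, 0, 0, 0, 0, 0, 0]
    - [0, 0, 0, 0, 0, 0, 1]
    - [0, 0, 0, 0, 0, 0, 1]
    - [0, 0, 0, 0, 0, 0, 1]
    - [0, 0, 0, 0, 0, 0, 1]
  newtons: 30

```text
time_s: 5.28
tcp_pos: [0.6386, 0.1364, 0.0211]
tool_rot: [0.498, -0.499, 0.501, -0.501]
wrist_force: [-0.4, -1.1, 7.3]
finger_gap: 0.663
```

```bash
python3 - <<'E'
from h import *
from station import get_state
c=snap("wrist","w6");s=get_state();print(s["tcp_pos"].round(4),s["wrist_force"].round(1),s["finger_gap"])
E
```

```text
[0.6386 0.1364 0.0212] [-0.4 -0.8  6.8] 0.6577233598052491
```

View pics/w6.png

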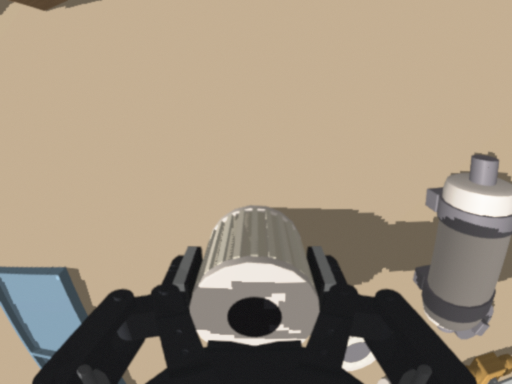

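Emit:
carry_out:
  plan:
    - [0, 0, 0.03, 0, 0, 0, 1]
    - [0, 0, 0.05, 0, 0, 0, 1]
    - [-0.02, 0.045, 0, 0, 0, 0, 1]
    - [-0.021, 0.047, 0, 0, 0, 0, 1]
    - [-0.021, 0.047, 0, 0, 0, 0, 1]
    - [-0.021, 0.047, 0, 0, 0, 0, 1]
    - [0, 0, 0, 0, 0, 0, 1]
    - [0, 0, 0, 0, 0, 0, 1]

```text
time_s: 6.32
tcp_pos: [0.554, 0.3221, 0.0993]
tool_rot: [0.5, -0.5, 0.501, -0.5]
wrist_force: [-0.0, -0.2, -1.7]
finger_gap: 0.654
```

```bash
python3 - <<'E'
from h import *
from station import get_state
c=snap("wrist","w7");s=get_state();print(s["tcp_pos"].round(4),s["wrist_force"].round(1),s["finger_gap"])
E
```

```text
[0.5546 0.3209 0.0991] [ 0.2 -1.  -0.9] 0.6612269682191905
```

View pics/w7.png

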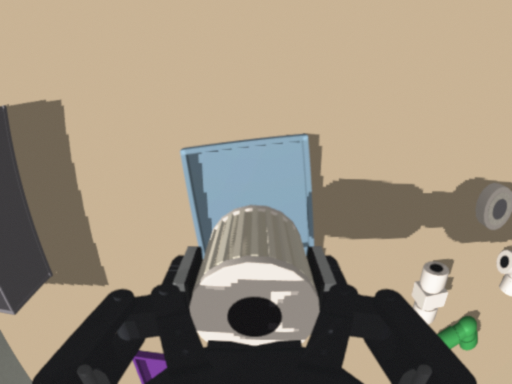

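Emit:
carry_out:
  plan:
    - [0, 0.003, -0.035, 0, 0, 0, 1]
    - [0, 0, -0.03, 0, 0, 0, 1]
    - [0, 0, 0, 0, 0, 0, 1]
    - [0, 0, -0.004, 0, 0, 0, 1]
    - [0, 0, -0.003, 0, 0, 0, 1]
    - [0, 0, 0, 0, 0, 0, 1]

```text
time_s: 7.12
tcp_pos: [0.5539, 0.3256, 0.027]
tool_rot: [0.499, -0.5, 0.5, -0.5]
wrist_force: [0.3, -0.4, -1.0]
finger_gap: 0.659
```

Emit:
carry_out:
  plan:
    - [0, 0, -0.002, 0, 0, 0, 1]
    - [0, 0, -0.001, 0, 0, 0, 1]
    - [0, 0, 0, 0, 0, 0, 1]

```text
time_s: 7.5
tcp_pos: [0.5538, 0.3256, 0.0242]
tool_rot: [0.5, -0.5, 0.5, -0.5]
wrist_force: [-1.5, -1.5, 4.4]
finger_gap: 0.658
```

Emit:
carry_out:
  plan:
    - [0, 0, 0, 0, 0, 0, 0.2]
    - [0, 0, 0, 0, 0, 0, 0.1]
    - [0, 0, 0, 0, 0, 0, 0]
    - [0, 0, 0.05, 0, 0, 0, 0]
    - [0, 0, 0.06, 0, 0, 0, 0]
    - [0, 0, 0.03, 0, 0, 0, 0]
    - [0, 0, 0, 0, 0, 0, 0]

```text
time_s: 8.38
tcp_pos: [0.5553, 0.3264, 0.1663]
tool_rot: [-0.498, 0.5, -0.501, 0.502]
wrist_force: [-0.1, 0.0, -0.5]
finger_gap: 1.002
```

```bash
python3 - <<'E'
from h import *
from station import get_state
c=snap("wrist","w8");s=get_state();print(s["tcp_pos"].round(4),s["wrist_force"].round(1),s["finger_gap"],s["q"].round(2))
E
```

```text
[0.5539 0.3258 0.1642] [ 0.9 -0.6 -0.2] 1.0043016642540623 [-0.63  0.79  0.04  1.58 -0.04  0.77 -2.14]
```

View pics/w8.png

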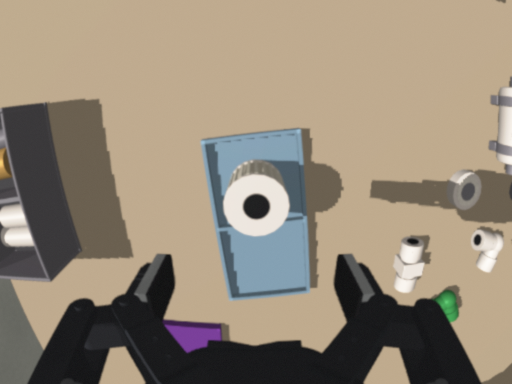

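Emit:
carry_out:
  plan:
    - [-0.011, -0.056, 0.01, 0, 0, 10.6, 0]
    - [-0.011, -0.056, 0.01, 0, 0, 10.6, 0]
    - [-0.011, -0.056, 0, 0, 0, 10.6, 0]
    - [-0.011, -0.056, 0, 0, 0, 10.6, 0]
    - [-0.011, -0.056, 0, 0, 0, 10.6, 0]
    - [-0.012, -0.056, 0, 0, 0, 10.6, 0]
    - [-0.012, -0.057, 0, 0, 0, 10.6, 0]
    - [-0.012, -0.057, 0, 0, 0, 10.6, 0]

```text
time_s: 9.43
tcp_pos: [0.461, -0.126, 0.182]
tool_rot: [-0.706, 0.031, -0.029, 0.707]
wrist_force: [1.0, -0.5, 0.6]
finger_gap: 1.001
```

Emit:
carry_out:
  plan:
    - [0, 0, 0, 0, 0, 0, 0.3]
    - [0, 0, 0, 0, 0, 0, 0.3]

```text
time_s: 9.68
tcp_pos: [0.4619, -0.1242, 0.1824]
tool_rot: [-0.706, 0.033, -0.032, 0.707]
wrist_force: [0.7, 0.4, -0.1]
finger_gap: 0.702
```

```bash
cat >> h.py <<'E'
def show(tag):
    from station import get_state
    c=snap("wrist",tag);s=get_state();Rm=R.from_quat(s["tool_rot"]).as_matrix()
    print("t",s["time_s"],"tcp",s["tcp_pos"].round(4),"F",s["wrist_force"].round(1),"gap",round(float(s["finger_gap"]),3),"q7",s["q"][6].round(2),"jaw yaw",np.degrees(np.arctan2(Rm[1,0],Rm[0,0])).round(1),"down",Rm[:,1].round(3))
    return c
E
python3 -c "
from h import *
show('w9')"
```

```text
t 9.725 tcp [ 0.4624 -0.1231  0.1826] F [-0.3  0.9  0.1] gap 0.7 q7 -0.43 jaw yaw -5.2 down [-0.001  0.002 -1.   ]
```

View pics/w9.png

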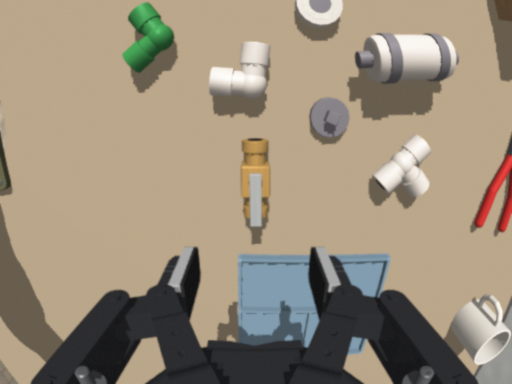

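```bash
python3 - <<'E'
from h import *
c=load("w9.npz");f=c["frame"][:,:,::-1]
cv2.imwrite("pics/c9.png",cv2.resize(f[125:240,200:310],None,fx=5,fy=5,interpolation=cv2.INTER_CUBIC))
E
```

```text
(no output)
```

View pics/c9.png

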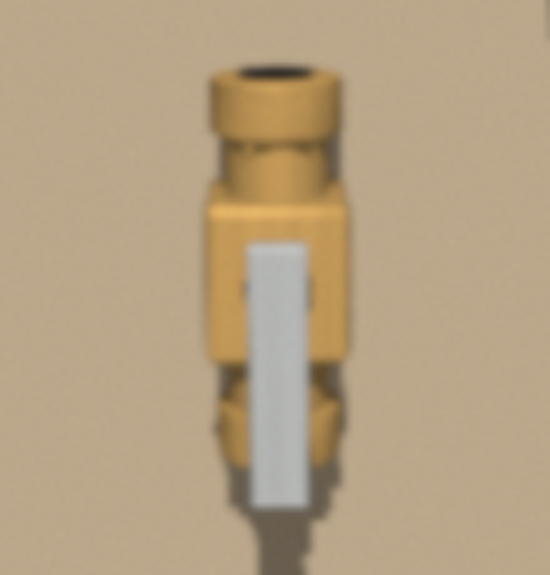

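```bash
python3 - <<'E'
from h import *
c=load("w9.npz")
print("block",plane(c,[(255.5,181.5)],.032)); p=plane(c,[(255.5,173.5),(256,226)],.044);print("lever",p,p.mean(0),np.degrees(np.arctan2(*(p[0]-p[1])[1::-1])))
E
```

```text
block [[ 0.46407907 -0.12423777  0.032     ]]
lever [[ 0.4651019  -0.11269584  0.044     ]
 [ 0.46050352 -0.16860376  0.044     ]] [ 0.46280271 -0.1406498   0.044     ] 85.29805326842573
```

Emit:
carry_out:
  plan:
    - [0.001, -0.001, -0.055, 0, 0, 0.5, 0.3]
    - [0, 0, -0.055, 0, 0, 0, 0.3]
    - [0, 0, -0.045, 0, 0, 0, 0.3]
    - [0, 0, -0.015, 0, 0, 0, 0.3]
    - [0, 0, 0, 0, 0, 0, 0.3]
    - [0, 0, 0, 0, 0, 0, 0.3]

```text
time_s: 10.48
tcp_pos: [0.4643, -0.1243, 0.0139]
tool_rot: [-0.706, 0.028, -0.029, 0.707]
wrist_force: [0.7, 0.0, -0.2]
finger_gap: 0.701
```

```bash
python3 -c "
from h import *
show('w10')"
```

```text
t 10.525 tcp [ 0.4643 -0.1247  0.0141] F [ 0.6  0.2 -0.6] gap 0.7 q7 -0.66 jaw yaw -4.7 down [ 0.002  0.    -1.   ]
```

View pics/w10.png

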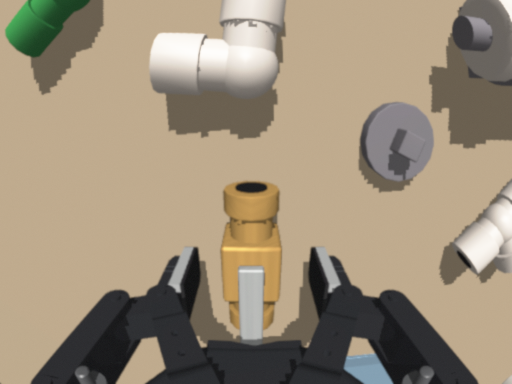

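Emit:
carry_out:
  plan:
    - [0, 0, -0.005, 0, 0, 0, 0.3]
    - [0, 0, 0, 0, 0, 0, 1]
    - [0, 0, 0, 0, 0, 0, 1]
    - [0, 0, 0, 0, 0, 0, 1]
    - [0, 0, 0, 0, 0, 0, 1]
  newtons: 40

```text
time_s: 11.15
tcp_pos: [0.4635, -0.1257, 0.0086]
tool_rot: [0.707, -0.029, 0.029, -0.706]
wrist_force: [-1.6, -0.2, 4.6]
finger_gap: 0.34
```

```bash
python3 -c "
from h import *
show('w11')"
```

```text
t 11.2 tcp [ 0.4634 -0.1257  0.0086] F [0.1 0.1 5.7] gap 0.345 q7 -0.66 jaw yaw -4.8 down [ 0. -0. -1.]
```

View pics/w11.png

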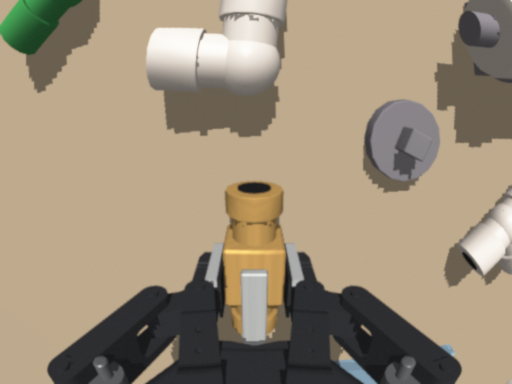

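Emit:
carry_out:
  plan:
    - [0, 0, 0.05, 0, 0, 0, 1]
    - [0, 0, 0.06, 0, 0, 0, 1]
    - [0, 0.055, 0.01, 0, 0, 3, 1]
    - [0, 0.055, 0, 0, 0, 3, 1]
    - [0, 0.055, 0, 0, 0, 3, 1]
    - [-0.002, 0.055, 0, 0, 0, 2.3, 1]
    - [-0.002, 0.055, 0, 0, 0, 0, 1]
    - [-0.002, 0.055, 0, 0, 0, 0, 1]

```text
time_s: 12.2
tcp_pos: [0.4572, 0.2059, 0.128]
tool_rot: [0.706, 0.04, -0.041, -0.706]
wrist_force: [0.7, -0.2, -0.9]
finger_gap: 0.338
```

Emit:
carry_out:
  plan:
    - [0, 0.055, 0, 0, 0, 0, 1]
    - [0, 0.053, 0, 0, 0, 0, 1]
    - [0, 0, 0, 0, 0, 0, 1]
    - [0, 0, 0, 0, 0, 0, 1]

```text
time_s: 12.7
tcp_pos: [0.4571, 0.3114, 0.1277]
tool_rot: [0.707, 0.04, -0.041, -0.705]
wrist_force: [0.1, -1.0, -1.2]
finger_gap: 0.344
```

```bash
python3 -c "
from h import *
show('w12')"
```

```text
t 12.75 tcp [0.4574 0.3105 0.1278] F [ 0.6  0.4 -1.2] gap 0.342 q7 -1.05 jaw yaw 6.5 down [-0.001 -0.002 -1.   ]
```

View pics/w12.png

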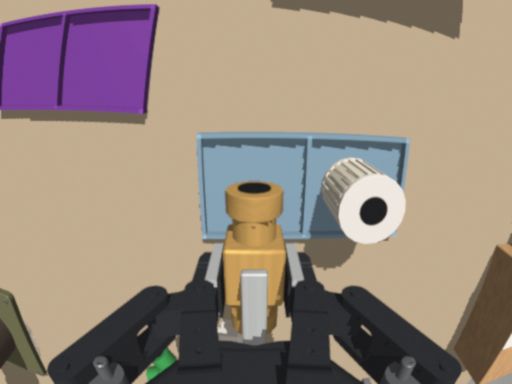

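```bash
python3 - <<'E'
from h import *
for t in("w11","w12"):
    c=load(t+".npz")
    f=c["frame"][:,:,::-1];cv2.imwrite(f"pics/c_{t}.png",cv2.resize(f[170:260,200:310],None,fx=6,fy=6,interpolation=cv2.INTER_CUBIC))
    g=cv2.cvtColor(c["frame"],cv2.COLOR_RGB2GRAY);m=np.zeros_like(g);m[178:200,230:280]=(g[178:200,230:280]<45)
    n,l,s,ce=cv2.connectedComponentsWithStats(m);i=1+np.argmax(s[1:,4]);print(s[i],ce[i])
    P=plane(c,[ce[i]],c["tcp_pos"][2]+.0074)[0]; Rt=R.from_quat(c["tool_rot"]).as_matrix()
    print(P.round(4),"in tool",(Rt.T@(P-c["tcp_pos"])).round(4))
E
```

```text
[239 183  31   9 212] [253.87264151 187.46226415]
[ 0.4679 -0.0832  0.016 ] in tool [ 0.0009 -0.0074  0.0427]
[239 184  31   8 209] [253.9569378  187.54066986]
[0.4532 0.3538 0.1351] in tool [ 0.0009 -0.0075  0.0425]
```

View pics/c_w12.png

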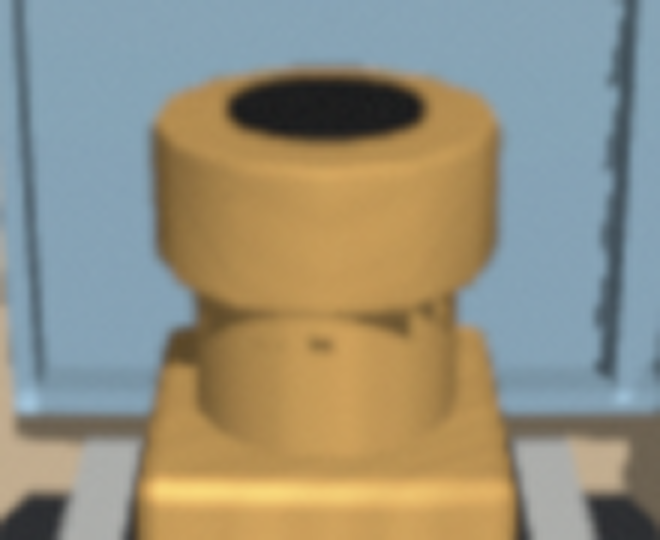

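```bash
python3 - <<'E'
from h import *
c=load("w12.npz");f=c["frame"]
print([ (v,f[v,218].tolist()) for v in list(range(128,142))+list(range(230,248))])
E
```

```text
[(128, [194, 174, 144]), (129, [193, 172, 143]), (130, [191, 173, 145]), (131, [179, 169, 151]), (132, [150, 161, 163]), (133, [133, 158, 172]), (134, [134, 162, 180]), (135, [136, 165, 182]), (136, [134, 162, 179]), (137, [123, 150, 166]), (138, [102, 124, 137]), (139, [83, 101, 111]), (140, [78, 95, 105]), (141, [77, 94, 104]), (230, [132, 160, 179]), (231, [127, 154, 171]), (232, [122, 149, 165]), (233, [122, 147, 164]), (234, [123, 150, 166]), (235, [128, 156, 174]), (236, [133, 162, 180]), (237, [133, 160, 178]), (238, [127, 148, 159]), (239, [114, 116, 113]), (240, [109, 99, 85]), (241, [110, 100, 85]), (242, [121, 114, 104]), (243, [144, 143, 138]), (244, [166, 167, 164]), (245, [172, 173, 170]), (246, [172, 174, 171]), (247, [172, 174, 171])]
```

```bash
python3 - <<'E'
from h import *
c=load("w12.npz");Rt=R.from_quat(c["tool_rot"]).as_matrix()
p=plane(c,[(218,132.3),(218,137.6),(218,234.7),(218,238.5)],.012);print(p.round(4)); print(((p-c["tcp_pos"])@Rt).round(4))
E
```

```text
[[0.4205 0.362  0.012 ]
 [0.421  0.3573 0.012 ]
 [0.4282 0.2637 0.012 ]
 [0.4284 0.2595 0.012 ]]
[[-0.0304  0.1157  0.0546]
 [-0.0305  0.1157  0.0499]
 [-0.0341  0.1159 -0.0439]
 [-0.0343  0.1159 -0.0481]]
```

Emit:
carry_out:
  plan:
    - [0, 0.0025, -0.05, 0, 0, 0, 1]
    - [0, 0, -0.05, 0, 0, 0, 1]
    - [0, 0, 0, 0, 0, 0, 1]
    - [0, 0, -0.008, 0, 0, 0, 1]
    - [0, 0, -0.003, 0, 0, 0, 1]
    - [0, 0, 0, 0, 0, 0, 1]

```text
time_s: 13.5
tcp_pos: [0.4582, 0.3153, 0.0184]
tool_rot: [-0.706, -0.041, 0.04, 0.706]
wrist_force: [-0.0, 0.5, -0.8]
finger_gap: 0.345
```

```bash
python3 -c "
from h import *
show('w13')"
```

```text
t 13.55 tcp [0.4581 0.3153 0.0183] F [ 0.7 -0.  -0. ] gap 0.349 q7 -1.16 jaw yaw 6.5 down [ 0.001  0.001 -1.   ]
```

View pics/w13.png

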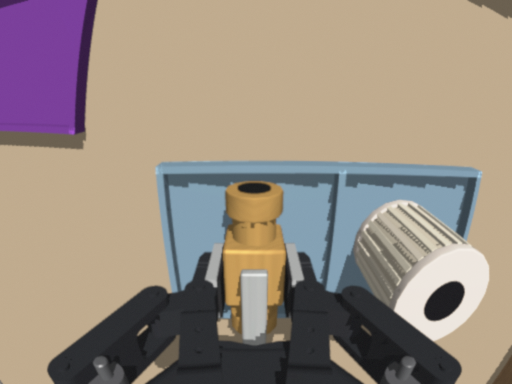

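```bash
python3 - <<'E'
from h import *
c=load("w13.npz");Rt=R.from_quat(c["tool_rot"]).as_matrix();f=c["frame"]
for u in (195,205):
  col=f[150:180,u].astype(int); print(u,[(150+i,v.tolist()) for i,v in enumerate(col) if 9<i<28])
  col=f[305:330,u].astype(int); print(u,[(305+i,v.tolist()) for i,v in enumerate(col)])
for e in [(200,165),(200,172.5),(200,312),(200,318)]:
  p=plane(c,[e],.012);print(e,((p-c["tcp_pos"])@Rt).round(4))
f=f[:,:,::-1];cv2.imwrite(f"pics/c13.png",cv2.resize(f[150:340,150:350],None,fx=3,fy=3,interpolation=cv2.INTER_CUBIC))
E
```

```text
195 [(160, [187, 175, 155]), (161, [164, 176, 178]), (162, [132, 157, 169]), (163, [122, 148, 164]), (164, [121, 148, 163]), (165, [122, 149, 165]), (166, [129, 157, 175]), (167, [133, 162, 179]), (168, [134, 163, 180]), (169, [135, 163, 180]), (170, [133, 162, 179]), (171, [132, 161, 178]), (172, [126, 154, 170]), (173, [108, 132, 146]), (174, [84, 103, 114]), (175, [75, 91, 101]), (176, [76, 92, 102]), (177, [75, 92, 101])]
195 [(305, [45, 47, 50]), (306, [43, 45, 48]), (307, [44, 45, 49]), (308, [45, 46, 49]), (309, [42, 43, 47]), (310, [42, 43, 45]), (311, [38, 40, 42]), (312, [39, 40, 43]), (313, [41, 42, 45]), (314, [45, 47, 49]), (315, [44, 46, 49]), (316, [45, 47, 50]), (317, [46, 46, 49]), (318, [44, 45, 49]), (319, [46, 47, 50]), (320, [44, 47, 49]), (321, [43, 45, 48]), (322, [46, 46, 50]), (323, [46, 48, 50]), (324, [46, 48, 50]), (325, [45, 46, 49]), (326, [44, 46, 49]), (327, [43, 46, 49]), (328, [42, 43, 46]), (329, [40, 42, 44])]
205 [(160, [184, 174, 158]), (161, [160, 174, 177]), (162, [132, 156, 170]), (163, [121, 147, 163]), (164, [120, 146, 163]), (165, [126, 152
[... 277 characters left out ...]
, 91, 101])]
205 [(305, [45, 47, 49]), (306, [47, 47, 51]), (307, [44, 45, 48]), (308, [44, 45, 47]), (309, [42, 43, 47]), (310, [39, 40, 43]), (311, [37, 38, 41]), (312, [40, 41, 44]), (313, [44, 47, 49]), (314, [43, 46, 48]), (315, [44, 46, 49]), (316, [44, 46, 48]), (317, [45, 46, 49]), (318, [42, 45, 48]), (319, [44, 45, 49]), (320, [45, 47, 50]), (321, [45, 46, 50]), (322, [45, 47, 50]), (323, [44, 46, 49]), (324, [46, 46, 50]), (325, [45, 46, 49]), (326, [43, 45, 48]), (327, [46, 48, 51]), (328, [46, 47, 49]), (329, [45, 47, 50])]
(200, 165) [[-0.027   0.0064  0.0505]]
(200, 172.5) [[-0.0272  0.0064  0.0465]]
(200, 312) [[-0.0346  0.0063 -0.0472]]
(200, 318) [[-0.0352  0.0063 -0.0527]]
```

View pics/c13.png

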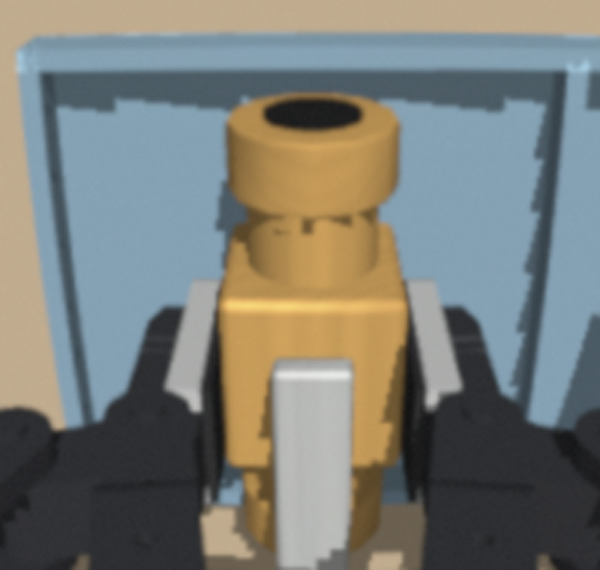

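Emit:
carry_out:
  plan:
    - [0, -0.001, -0.004, 0, 0, 0, 1]
    - [0, 0, -0.002, 0, 0, 0, 1]
    - [0, 0, 0, 0, 0, 0, 1]

```text
time_s: 13.92
tcp_pos: [0.4576, 0.3138, 0.0117]
tool_rot: [0.706, 0.041, -0.04, -0.706]
wrist_force: [-1.0, -1.4, 3.3]
finger_gap: 0.341
```

Emit:
carry_out:
  plan:
    - [0, 0, 0, 0, 0, 0, 0.5]
    - [0, 0, 0, 0, 0, 0, 0.48]
    - [0, 0, 0, 0, 0, 0, 0.48]
    - [0, 0, 0.03, 0, 0, 0, 0.48]
    - [0, 0, 0.06, 0, 0, 0, 0.4]
    - [0, 0, 0.06, 0, 0, 0, 0]
    - [0, 0, 0, 0, 0, 0, 0]

```text
time_s: 14.8
tcp_pos: [0.4598, 0.3163, 0.1658]
tool_rot: [-0.704, -0.043, 0.038, 0.708]
wrist_force: [0.9, 1.4, -1.2]
finger_gap: 0.987
```

```bash
python3 -c "
from h import *
c=show('w14');print(plane(c,[(254,190)],.03))"
```

```text
t 14.85 tcp [0.4586 0.3147 0.1634] F [ 0.6 -1.5 -0.8] gap 0.995 q7 -1.03 jaw yaw 6.5 down [ 0.004  0.003 -1.   ]
[[0.46218196 0.31252389 0.03      ]]
```

View pics/w14.png

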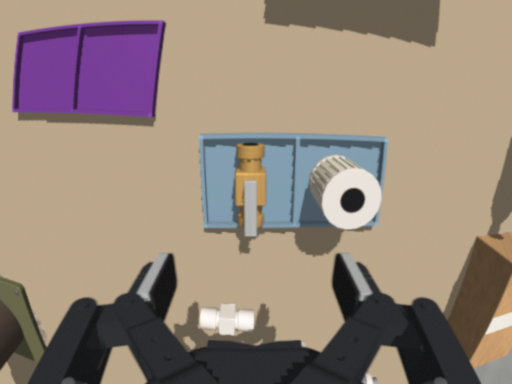

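Emit:
carry_out:
  plan:
    - [0.02, -0.035, 0.02, 0, 0, -10.4, 0]
    - [0.02, -0.035, 0, 0, 0, -10.4, 0]
    - [0.02, -0.035, 0, 0, 0, -10.4, 0]
    - [0.02, -0.035, 0, 0, 0, -10.4, 0]
    - [0.02, -0.035, 0, 0, 0, -10.4, 0]
    - [0.02, -0.035, 0, 0, 0, -10.4, 0]
    - [0.02, -0.035, 0, 0, 0, -10.4, 0]
    - [0.02, -0.035, 0, 0, 0, -10.4, 0]

```text
time_s: 15.85
tcp_pos: [0.6168, 0.0324, 0.1794]
tool_rot: [0.555, -0.441, 0.439, -0.552]
wrist_force: [-0.1, 0.0, -0.4]
finger_gap: 1.0
```

Emit:
carry_out:
  plan:
    - [0.021, -0.036, 0, 0, 0, -8.5, 0]
    - [0, 0, 0, 0, 0, 0, 0]
    - [0, 0, 0, 0, 0, 0, 0]

```text
time_s: 16.23
tcp_pos: [0.6372, -0.0013, 0.1797]
tool_rot: [0.522, -0.479, 0.477, -0.52]
wrist_force: [-0.5, 1.2, -0.2]
finger_gap: 0.998
```

```bash
python3 -c "
from h import *
c=show('w15')"
```

```text
t 16.275 tcp [ 6.373e-01 -6.000e-04  1.800e-01] F [ 0.3 -0.2 -0. ] gap 1.0 q7 -1.62 jaw yaw -85.0 down [-0.003  0.001 -1.   ]
```

View pics/w15.png

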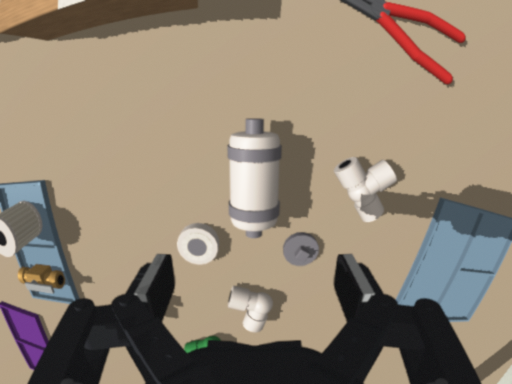

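```bash
python3 -c "
from h import *
c=load('w15.npz')
print(plane(c,[(254.5,161),(254.5,200)],.055), plane(c,[(255,119.5),(254,236.5)],.03))"
```

```text
[[ 6.64465826e-01  6.37444006e-04  5.50000000e-02]
 [ 6.26598297e-01 -2.64717016e-03  5.50000000e-02]] [[ 0.7005657   0.00324401  0.03      ]
 [ 0.57503495 -0.0066045   0.03      ]]
```

Emit:
carry_out:
  plan:
    - [0.0025, -0.001, -0.055, 0, 0, 0, 0]
    - [0, 0, -0.055, 0, 0, 0, 0]
    - [0, 0, -0.045, 0, 0, 0, 0]
    - [0, 0, -0.013, 0, 0, 0, 0]
    - [0, 0, 0, 0, 0, 0, 0]
    - [0, 0, 0, 0, 0, 0, 0]

```text
time_s: 17.02
tcp_pos: [0.6426, -0.0026, 0.0154]
tool_rot: [-0.52, 0.477, -0.479, 0.522]
wrist_force: [0.2, -0.7, 0.4]
finger_gap: 0.999
```

```bash
python3 -c "
from h import *
c=show('w16')"
```

```text
t 17.075 tcp [ 0.6427 -0.0028  0.0155] F [0.3 0.4 0.4] gap 0.996 q7 -1.64 jaw yaw -85.1 down [ 0.004  0.    -1.   ]
```

View pics/w16.png

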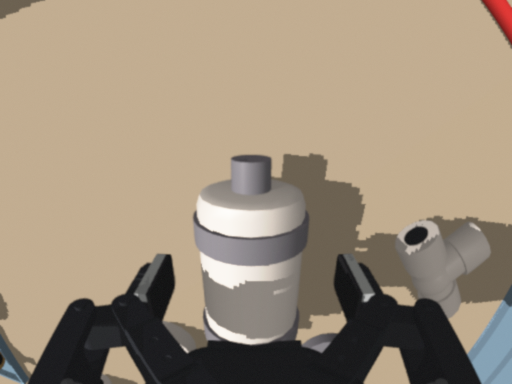

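Emit:
carry_out:
  plan:
    - [-0.002, 0, -0.005, 0, 0, 0, 0]
    - [0, 0, 0, 0, 0, 0, 1]
    - [0, 0, 0, 0, 0, 0, 1]
    - [0, 0, 0, 0, 0, 0, 1]
    - [0, 0, 0, 0, 0, 0, 1]
  newtons: 40

```text
time_s: 17.7
tcp_pos: [0.6392, -0.0028, 0.0087]
tool_rot: [-0.521, 0.478, -0.478, 0.521]
wrist_force: [-1.6, 0.0, 4.6]
finger_gap: 0.571
```

```bash
python3 -c "
from h import *
c=show('w17')"
```

```text
t 17.75 tcp [ 0.6392 -0.0029  0.0088] F [-0.9  0.9  4.5] gap 0.574 q7 -1.64 jaw yaw -85.1 down [ 0.  0. -1.]
```

View pics/w17.png

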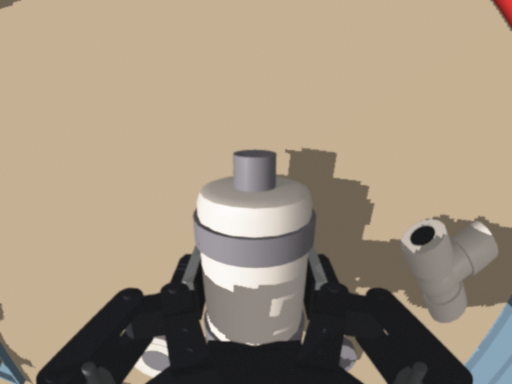

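Emit:
carry_out:
  plan:
    - [0, 0, 0.04, 0, 0, 0, 1]
    - [0, 0, 0.06, 0, 0, 0, 1]
    - [-0.02, -0.05, 0.02, 0, 0, -4, 1]
    - [-0.02, -0.05, 0, 0, 0, -4, 1]
    - [-0.02, -0.05, 0, 0, 0, -3.7, 1]
    - [-0.02, -0.05, 0, 0, 0, 0, 1]
    - [-0.02, -0.05, 0, 0, 0, 0, 1]
    - [-0.012, -0.028, 0, 0, 0, 0, 1]

```text
time_s: 18.75
tcp_pos: [0.5244, -0.2851, 0.1277]
tool_rot: [0.469, -0.53, 0.53, -0.467]
wrist_force: [0.8, 0.8, -1.4]
finger_gap: 0.574
```

Emit:
carry_out:
  plan:
    - [0, 0, 0, 0, 0, 0, 1]
    - [0, 0, 0, 0, 0, 0, 1]

```text
time_s: 19.0
tcp_pos: [0.5273, -0.2798, 0.1279]
tool_rot: [-0.469, 0.529, -0.528, 0.47]
wrist_force: [0.6, 1.1, -1.4]
finger_gap: 0.574
```

```bash
python3 -c "
from h import *
c=show('w18')"
```

```text
t 19.05 tcp [ 0.5277 -0.2792  0.128 ] F [ 0.4 -0.6 -2.3] gap 0.571 q7 -1.37 jaw yaw -96.7 down [ 0.     0.001 -1.   ]
```

View pics/w18.png

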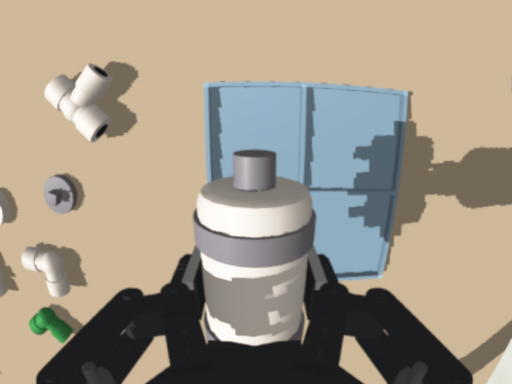

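```bash
python3 - <<'E'
from h import *
c=load("w18.npz");Rt=R.from_quat(c["tool_rot"]).as_matrix();f=c["frame"].astype(int)
for r in(110,135):
  print(r,[(u,f[r,u].tolist()) for u in list(range(203,217))+list(range(295,310))])
E
```

```text
110 [(203, [198, 184, 162]), (204, [178, 183, 182]), (205, [156, 181, 196]), (206, [150, 180, 200]), (207, [146, 176, 195]), (208, [127, 153, 170]), (209, [93, 112, 125]), (210, [79, 96, 106]), (211, [82, 99, 111]), (212, [85, 102, 113]), (213, [86, 102, 113]), (214, [85, 102, 113]), (215, [85, 102, 114]), (216, [87, 103, 114]), (295, [147, 177, 197]), (296, [148, 178, 198]), (297, [147, 178, 198]), (298, [147, 177, 197]), (299, [141, 171, 190]), (300, [134, 161, 180]), (301, [137, 165, 185]), (302, [145, 175, 195]), (303, [148, 178, 198]), (304, [144, 174, 194]), (305, [131, 159, 176]), (306, [106, 129, 143]), (307, [90, 108, 120]), (308, [86, 102, 113]), (309, [86, 102, 114])]
135 [(203, [205, 185, 156]), (204, [193, 183, 166]), (205, [169, 182, 185]), (206, [153, 180, 195]), (207, [148, 179, 197]), (208, [141, 170, 188]), (209, [116, 140, 155]), (210, [85, 103, 114]), (211, [79, 95, 104]), (212, [83, 100, 110]), (213, [84, 101, 111]), (214, [84, 101, 111]), (215, [85, 101, 111]), (216, [84, 101, 112]), (295, [145, 176, 195]), (296, [147, 177, 195]), (297, [145, 175, 194]), (298, [141, 171, 189]), (299, [136, 163, 181]), (300, [135, 163, 181]), (301, [141, 170, 189]), (302, [145, 175, 194]), (303, [146, 176, 195]), (304, [137, 166, 184]), (305, [112, 136, 149]), (306, [90, 109, 120]), (307, [85, 103, 112]), (308, [86, 102, 113]), (309, [83, 101, 111])]
```

```bash
python3 - <<'E'
from h import *
c=load("w18.npz");Rt=R.from_quat(c["tool_rot"]).as_matrix()
p=plane(c,[(208.4,110),(301.3,110),(208.9,135),(300.6,135)],.012);print(((p-c["tcp_pos"])@Rt).round(4))
p=plane(c,[(254,153)],.128+.021);print(((p-c["tcp_pos"])@Rt).round(4))
E
```

```text
[[-0.0396  0.1159  0.0753]
 [ 0.0406  0.1158  0.0754]
 [-0.0397  0.1159  0.0533]
 [ 0.0406  0.1158  0.0533]]
[[-0.0002 -0.0212  0.0627]]
```

Emit:
carry_out:
  plan:
    - [0, 0, -0.05, 0, 0, 0, 1]
    - [0, 0, -0.045, 0, 0, 0, 1]
    - [0, 0, -0.005, 0, 0, 0, 1]
    - [0, 0, 0, 0, 0, 0, 1]
    - [0, 0, 0, 0, 0, 0, 1]

```text
time_s: 19.68
tcp_pos: [0.5286, -0.2814, 0.0303]
tool_rot: [0.469, -0.528, 0.53, -0.47]
wrist_force: [-0.3, 0.3, -1.0]
finger_gap: 0.571
```

```bash
python3 - <<'E'
from h import *
c=show('w19');Rt=R.from_quat(c["tool_rot"]).as_matrix();f=c["frame"].astype(int)
r=140
print([(u,f[r,u].sum()) for u in range(170,215)]);print([(u,f[r,u].sum()) for u in range(300,345)])
E
```

```text
t 19.725 tcp [ 0.5284 -0.2815  0.0302] F [-0.6  0.7 -2. ] gap 0.572 q7 -1.38 jaw yaw -96.8 down [ 0.003 -0.002 -1.   ]
[(170, np.int64(567)), (171, np.int64(565)), (172, np.int64(566)), (173, np.int64(567)), (174, np.int64(558)), (175, np.int64(558)), (176, np.int64(554)), (177, np.int64(554)), (178, np.int64(554)), (179, np.int64(550)), (180, np.int64(502)), (181, np.int64(337)), (182, np.int64(236)), (183, np.int64(235)), (184, np.int64(263)), (185, np.int64(300)), (186, np.int64(306)), (187, np.int64(308)), (188, np.int64(307)), (189, np.int64(309)), (190, np.int64(310)), (191, np.int64(311)), (192, np.int64(308)), (193, np.int64(310)), (194, np.int64(309)), (195, np.int64(311)), (196, np.int64(310)), (197, np.int64(310)), (198, np.int64(321)), (199, np.int64(401)), (200, np.int64(510)), (201, np.int64(547)), (202, np.int64(552)), (203, np.int64(553)), (204, np.int64(551)), (205, np.int64(552)), (206, np.int64(553)), (207, np.int64(551)), (208, np.int64(551)), (209, np.int64(553)), (210, np.int64(550)), (211, np.int64(547)), (212, np.int64(549)), (213, np.int64(550)), (214, np.int
[... 300 characters left out ...]
3, np.int64(531)), (314, np.int64(491)), (315, np.int64(366)), (316, np.int64(309)), (317, np.int64(309)), (318, np.int64(307)), (319, np.int64(307)), (320, np.int64(298)), (321, np.int64(277)), (322, np.int64(245)), (323, np.int64(229)), (324, np.int64(246)), (325, np.int64(286)), (326, np.int64(303)), (327, np.int64(309)), (328, np.int64(308)), (329, np.int64(307)), (330, np.int64(309)), (331, np.int64(306)), (332, np.int64(306)), (333, np.int64(308)), (334, np.int64(305)), (335, np.int64(308)), (336, np.int64(304)), (337, np.int64(307)), (338, np.int64(307)), (339, np.int64(307)), (340, np.int64(302)), (341, np.int64(307)), (342, np.int64(306)), (343, np.int64(305)), (344, np.int64(307))]
```

View pics/w19.png

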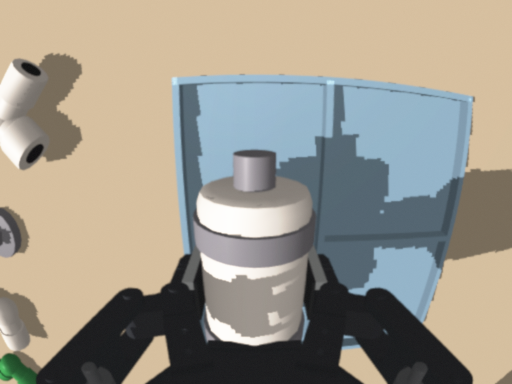

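```bash
python3 - <<'E'
from h import *
c=load("w19.npz");Rt=R.from_quat(c["tool_rot"]).as_matrix()
f=c["frame"];cv2.imwrite("pics/c19.png",cv2.resize(f[70:330,165:340,::-1],None,fx=2.3,fy=2.3,interpolation=cv2.INTER_CUBIC))
p=plane(c,[(181,140),(322,140),(324,140)],.012);print(((p-c["tcp_pos"])@Rt).round(4))
E
```

```text
[[-0.0407  0.0184  0.0631]
 [ 0.0373  0.0185  0.063 ]
 [ 0.0385  0.0185  0.063 ]]
```

View pics/c19.png

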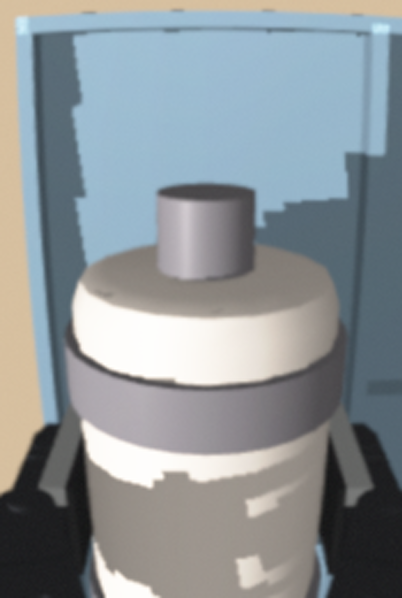

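Emit:
carry_out:
  plan:
    - [-0.001, 0.001, -0.01, 0, 0, 0, 1]
    - [0, 0, -0.004, 0, 0, 0, 1]
    - [0, 0, 0, 0, 0, 0, 1]
    - [0, 0, 0, 0, 0, 0, 1]

```text
time_s: 20.23
tcp_pos: [0.526, -0.2801, 0.0143]
tool_rot: [0.469, -0.529, 0.529, -0.469]
wrist_force: [-0.1, -1.1, -2.1]
finger_gap: 0.568
```

Emit:
carry_out:
  plan:
    - [0, 0, -0.002, 0, 0, 0, 1]
    - [0, 0, -0.001, 0, 0, 0, 1]
    - [0, 0, 0, 0, 0, 0, 1]

```text
time_s: 20.6
tcp_pos: [0.5261, -0.2801, 0.0118]
tool_rot: [0.469, -0.529, 0.529, -0.469]
wrist_force: [-1.3, 0.3, 2.8]
finger_gap: 0.574
```

Emit:
carry_out:
  plan:
    - [0, 0, 0, 0, 0, 0, 0.32]
    - [0, 0, 0, 0, 0, 0, 0.32]
    - [0, 0, 0, 0, 0, 0, 0.32]

```text
time_s: 20.98
tcp_pos: [0.5261, -0.2801, 0.0113]
tool_rot: [0.469, -0.529, 0.529, -0.469]
wrist_force: [-0.1, -0.3, -0.5]
finger_gap: 0.679
```

Emit:
carry_out:
  plan:
    - [0, 0, 0.03, 0, 0, 0, 0.3]
    - [0, 0, 0.05, 0, 0, 0, 0.2]
    - [0, 0, 0.06, 0, 0, 0, 0]
    - [0, 0, 0.03, 0, 0, 0, 0]
    - [0, 0, 0, 0, 0, 0, 0]

```text
time_s: 21.6
tcp_pos: [0.5276, -0.2809, 0.184]
tool_rot: [0.468, -0.527, 0.531, -0.47]
wrist_force: [-0.5, 0.1, -0.9]
finger_gap: 1.001
```

```bash
python3 -c "
from h import *
c=show('w20')"
```

```text
t 21.65 tcp [ 0.5263 -0.2803  0.1821] F [ 0.3  0.8 -0.5] gap 0.997 q7 -1.36 jaw yaw -96.8 down [ 0.002 -0.001 -1.   ]
```

View pics/w20.png

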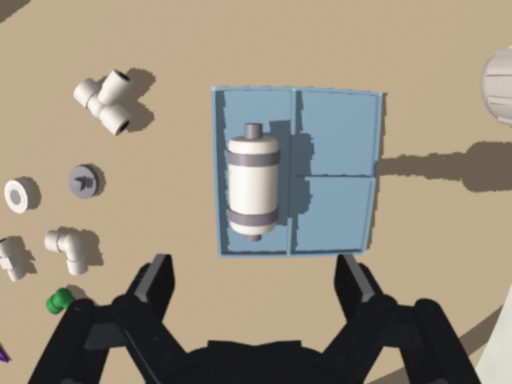

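Emit:
carry_out:
  plan:
    - [-0.018, 0.052, 0, 0, 0, -2.7, 0]
    - [-0.018, 0.052, 0, 0, 0, 0, 0.1]
    - [-0.018, 0.052, 0, 0, 0, 0, 0.2]
    - [-0.018, 0.052, 0, 0, 0, 0, 0.3]
    - [-0.017, 0.053, 0, 0, 0, 0, 0.35]
    - [0, 0, 0, 0, 0, 0, 0.35]
    - [0, 0, 0, 0, 0, 0, 0.35]

```text
time_s: 22.52
tcp_pos: [0.4366, -0.0195, 0.1805]
tool_rot: [-0.457, 0.54, -0.54, 0.456]
wrist_force: [0.4, -0.6, 0.5]
finger_gap: 0.653
```

```bash
python3 -c "
from h import *
c=show('w21')"
```

```text
t 22.575 tcp [ 0.4369 -0.0203  0.1806] F [ 0.8 -0.4 -0.7] gap 0.657 q7 -1.82 jaw yaw -99.6 down [-0.001 -0.001 -1.   ]
```

View pics/w21.png

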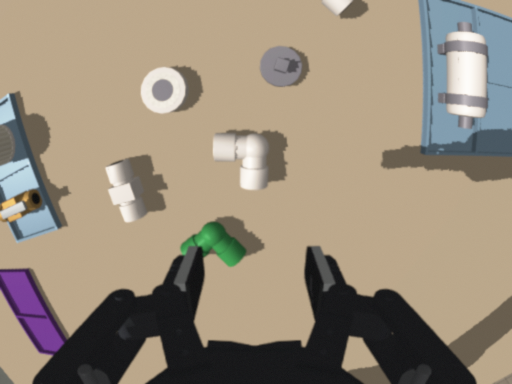

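```bash
python3 - <<'E'
from h import *
c=load("w21.npz");Rt=R.from_quat(c["tool_rot"]).as_matrix()
for e,z in(((254,165),.028),((254,186),.028),((254,189),.01),((245,248),.015),((212,222),.025),((222,220),.015)):
  p=plane(c,[e],z);print(e,p.round(4),((p-c["tcp_pos"])@Rt).round(4))
f=c["frame"];cv2.imwrite("pics/c21.png",cv2.resize(f[120:270,170:290,::-1],None,fx=4,fy=4,interpolation=cv2.INTER_CUBIC))
E
```

```text
(254, 165) [[ 0.4536 -0.0223  0.028 ]] [[-0.0003  0.1525  0.0175]]
(254, 186) [[ 0.4315 -0.0185  0.028 ]] [[-0.0003  0.1525 -0.0049]]
(254, 189) [[ 0.4226 -0.0171  0.01  ]] [[-0.0003  0.1705 -0.0139]]
(245, 248) [[0.3541 0.0052 0.015 ]] [[-0.0109  0.1656 -0.0852]]
(212, 222) [[0.3975 0.0341 0.025 ]] [[-0.0466  0.1555 -0.0472]]
(222, 220) [[0.3939 0.0245 0.015 ]] [[-0.0365  0.1655 -0.0491]]
```

View pics/c21.png

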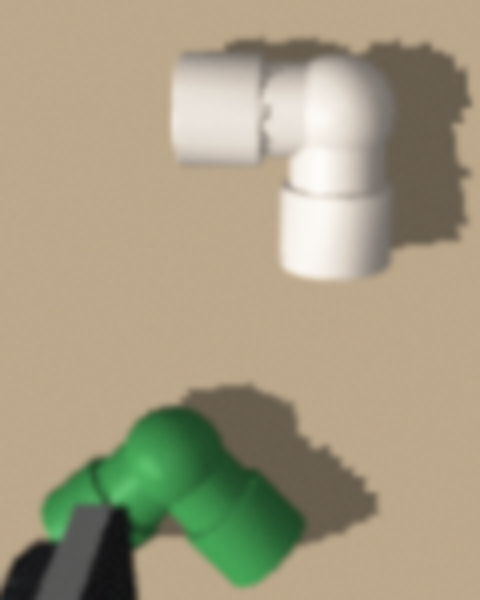

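Emit:
carry_out:
  plan:
    - [0.003, 0, -0.055, 0, 0, 0, 0.35]
    - [0, 0, -0.055, 0, 0, 0, 0.35]
    - [0, 0, -0.05, 0, 0, 0, 0.35]
    - [0, 0, -0.008, 0, 0, 0, 0.35]
    - [0, 0, 0, 0, 0, 0, 0.35]
    - [0, 0, 0, 0, 0, 0, 0.35]

```text
time_s: 23.32
tcp_pos: [0.4476, -0.0204, 0.0197]
tool_rot: [-0.46, 0.543, -0.537, 0.453]
wrist_force: [-0.2, 0.2, 0.5]
finger_gap: 0.649
```

```bash
python3 -c "
from h import *
c=show('w22')"
```

```text
t 23.375 tcp [ 0.4477 -0.0202  0.0199] F [-0.7  0.5 -0.4] gap 0.65 q7 -2.15 jaw yaw -99.6 down [-0.012  0.    -1.   ]
```

View pics/w22.png

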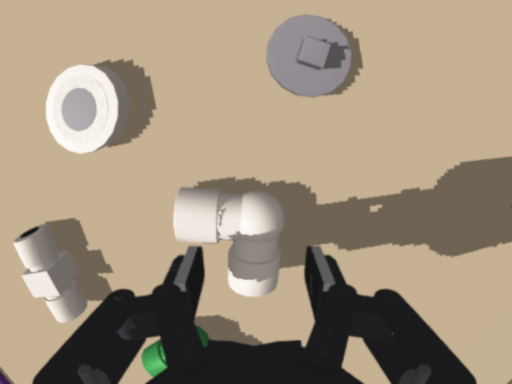

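```bash
python3 -c "
from station import *
print(get_state()['q'].round(3),get_state()['joint_velocities'].round(3),get_state()['tcp_pos'])"
```

```text
[-0.045  0.897 -0.02   2.216  0.352  0.043 -2.148] [-0.011 -0.006 -0.004  0.003  0.009 -0.001 -0.008] [ 0.44765858 -0.02016835  0.0199128 ]
```

Emit:
carry_out:
  plan:
    - [0, 0, 0.06, 0, 0, 0, 0.35]
    - [0.01, 0, 0.06, 0, 0, 10, 0.35]
    - [0.01, 0.005, 0.03, 0, 0, 10, 0.35]
    - [0.01, 0.005, 0, 0, 0, 10, 0.35]
    - [0.005, 0.005, 0, 0, 0, 10, 0.35]
    - [0, 0.005, 0, 0, 0, 10, 0.35]
    - [0, 0.005, 0, 0, 0, 10, 0.35]
    - [0, 0, 0, 0, 0, 10, 0.35]

```text
time_s: 24.38
tcp_pos: [0.482, 0.0058, 0.1702]
tool_rot: [0.689, -0.178, 0.178, -0.68]
wrist_force: [-0.0, -1.0, 0.0]
finger_gap: 0.652
```

Emit:
carry_out:
  plan:
    - [0, 0, 0, 0, 0, 10, 0.35]
    - [0, 0, 0, 0, 0, 10, 0.35]
    - [0, 0, 0, 0, 0, 0, 0.35]
    - [0, 0, 0, 0, 0, 0, 0.35]

```text
time_s: 24.88
tcp_pos: [0.4821, 0.0053, 0.1697]
tool_rot: [0.71, -0.06, 0.06, -0.7]
wrist_force: [0.3, -0.1, 0.2]
finger_gap: 0.651
```

```bash
python3 -c "
from h import *
c=show('w23')"
```

```text
t 24.925 tcp [0.4821 0.0054 0.1696] F [ 0.1  0.1 -0.2] gap 0.651 q7 -1.02 jaw yaw -9.7 down [-0.    -0.014 -1.   ]
```

View pics/w23.png

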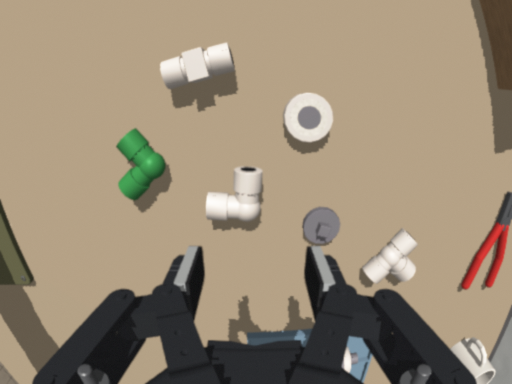

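```bash
python3 - <<'E'
from h import *
c=load("w23.npz");Rt=R.from_quat(c["tool_rot"]).as_matrix()
f=c["frame"];cv2.imwrite("pics/c23.png",cv2.resize(f[150:235,190:280,::-1],None,fx=6,fy=6,interpolation=cv2.INTER_CUBIC))
for e,z in(((249.5,170),.015),((249.5,193),.03),((236,185),.015),((263,185),.015)):
  p=plane(c,[e],z);print(e,p.round(4),((p-c["tcp_pos"])@Rt).round(4))
E
```

```text
(249.5, 170) [[0.4802 0.0147 0.015 ]] [[-0.0037  0.1546  0.0111]]
(249.5, 193) [[ 0.477  -0.0048  0.03  ]] [[-0.0036  0.1398 -0.009 ]]
(236, 185) [[0.4635 0.0012 0.015 ]] [[-0.0179  0.1548 -0.0051]]
(263, 185) [[ 0.4913 -0.0036  0.015 ]] [[ 0.0103  0.1548 -0.0051]]
```

View pics/c23.png

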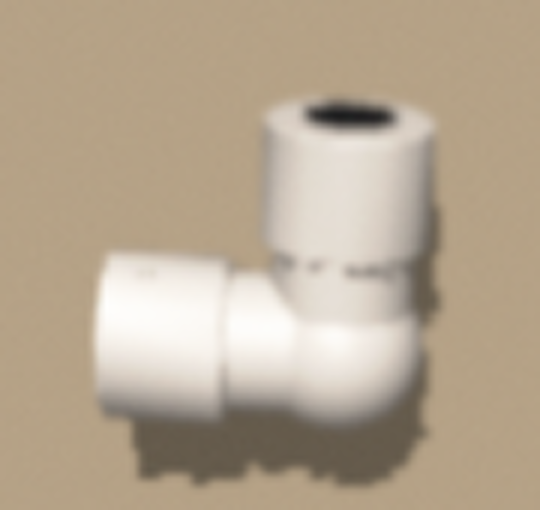

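Emit:
carry_out:
  plan:
    - [-0.004, 0.0005, -0.03, 0.8, 0, 0, 0.4]
    - [0, 0, -0.05, 0, 0, 0, 0.4]
    - [0, 0, -0.05, 0, 0, 0, 0.4]
    - [0, 0, -0.012, 0, 0, 0, 0.4]
    - [0, 0, 0, 0, 0, 0, 0.4]
    - [0, 0, 0, 0, 0, 0, 0.4]

```text
time_s: 25.68
tcp_pos: [0.4788, 0.0063, 0.0281]
tool_rot: [-0.704, 0.059, -0.059, 0.705]
wrist_force: [0.3, 0.6, -0.3]
finger_gap: 0.601
```

```bash
python3 -c "
from h import *
c=show('w24')
from station import *
print(get_state()['q'])"
```

```text
t 25.725 tcp [0.4789 0.0062 0.0282] F [-0.3  0.4  0.3] gap 0.6 q7 -1.36 jaw yaw -9.6 down [ 0.001  0.    -1.   ]
[ 0.10590833  0.89903042 -0.35150928  2.12853561  1.09750326  0.30723465
 -1.36312333]
```

View pics/w24.png

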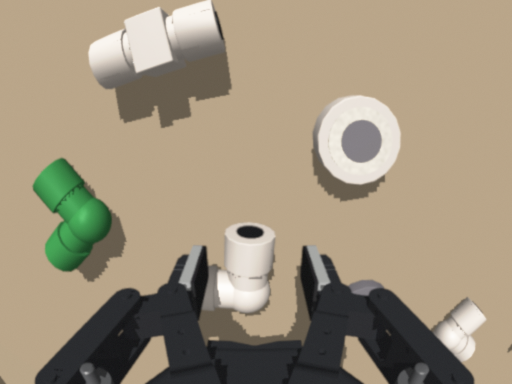

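```bash
python3 - <<'E'
from h import *
c=load("w24.npz");Rt=R.from_quat(c["tool_rot"]).as_matrix()
for e,z in(((250,232),.015),((224,250),.015),((273,250),.015),((249,274),.03)):
  p=plane(c,[e],z);print(e,p.round(4),((p-c["tcp_pos"])@Rt).round(4))
E
```

```text
(250, 232) [[0.479  0.0158 0.015 ]] [[-0.0014  0.0131  0.0094]]
(224, 250) [[0.4615 0.0064 0.015 ]] [[-0.0171  0.0131 -0.0027]]
(273, 250) [[0.4905 0.0016 0.015 ]] [[ 0.0122  0.0131 -0.0027]]
(249, 274) [[ 0.4753 -0.0031  0.03  ]] [[-0.0019 -0.0019 -0.0099]]
```

Emit:
carry_out:
  plan:
    - [-0.002, 0, -0.015, 0, 0, 0, 0.4]
    - [0, 0, -0.007, 0, 0, 0, 0.4]
    - [0, 0, 0, 0, 0, 0, 0.4]
    - [0, 0, 0, 0, 0, 0, 0.4]

```text
time_s: 26.22
tcp_pos: [0.4766, 0.0061, 0.0058]
tool_rot: [-0.705, 0.059, -0.059, 0.705]
wrist_force: [-0.3, -0.1, 0.0]
finger_gap: 0.601
```

Emit:
carry_out:
  plan:
    - [0, 0, 0, 0, 0, 0, 1]
    - [0, 0, 0, 0, 0, 0, 1]
    - [0, 0, 0, 0, 0, 0, 1]
    - [0, 0, 0, 0, 0, 0, 1]
  newtons: 30

```text
time_s: 26.72
tcp_pos: [0.4765, 0.0061, 0.0058]
tool_rot: [-0.705, 0.059, -0.059, 0.705]
wrist_force: [-0.2, 0.0, 6.4]
finger_gap: 0.341
```

```bash
python3 -c "
from h import *
c=show('w25')"
```

```text
t 26.775 tcp [0.4765 0.0061 0.0058] F [-0.5 -0.3  5.2] gap 0.343 q7 -1.46 jaw yaw -9.5 down [ 0.  0. -1.]
```

View pics/w25.png

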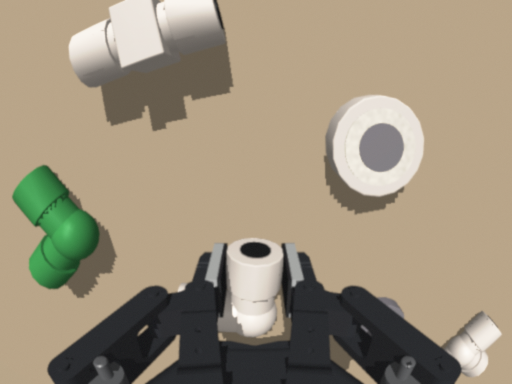

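Emit:
carry_out:
  plan:
    - [0, 0, 0.05, 0, 0, 0, 1]
    - [0, 0, 0.06, 0, 0, 0, 1]
    - [0, -0.05, 0.02, 0, 0, 2.7, 1]
    - [0, -0.06, 0, 0, 0, 0, 1]
    - [0, -0.06, 0, 0, 0, 0, 1]
    - [0, -0.06, 0, 0, 0, 0, 1]
    - [0, -0.06, 0, 0, 0, 0, 1]
    - [0.001, -0.06, 0, 0, 0, 0, 1]

```text
time_s: 27.78
tcp_pos: [0.4765, -0.346, 0.1352]
tool_rot: [-0.706, 0.043, -0.042, 0.706]
wrist_force: [0.3, 0.6, -0.5]
finger_gap: 0.343
```

Emit:
carry_out:
  plan:
    - [0, -0.007, 0, 0, 0, 0, 1]
    - [0, 0, 0, 0, 0, 0, 1]
    - [0, 0, 0, 0, 0, 0, 1]

```text
time_s: 28.15
tcp_pos: [0.4776, -0.3486, 0.1355]
tool_rot: [-0.705, 0.041, -0.041, 0.706]
wrist_force: [0.7, -0.0, -1.3]
finger_gap: 0.339
```

```bash
python3 -c "
from h import *
c=show('w26')"
```

```text
t 28.2 tcp [ 0.4777 -0.3486  0.1356] F [ 0.1 -0.1 -0.8] gap 0.338 q7 -0.25 jaw yaw -6.6 down [-0.001  0.001 -1.   ]
```

View pics/w26.png

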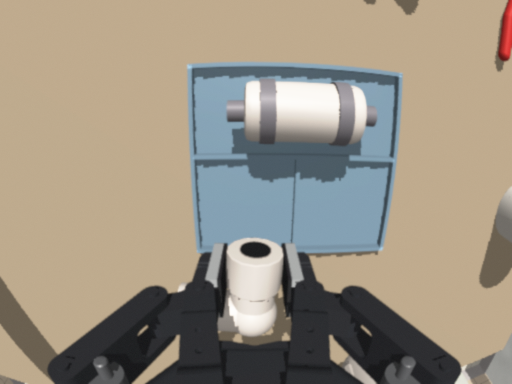

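```bash
python3 - <<'E'
from h import *
c=load("w26.npz");Rt=R.from_quat(c["tool_rot"]).as_matrix();f=c["frame"]
cv2.imwrite("pics/c26.png",cv2.resize(f[140:270,180:310,::-1],None,fx=4.5,fy=4.5,interpolation=cv2.INTER_CUBIC))
for e,z in(((197,200),.012),((293,200),.012),((245,160),.012),((215,247),.012),((255,250),.1356+.0092)):
  p=plane(c,[e],z);print(e,((p-c["tcp_pos"])@Rt).round(4))
E
```

```text
(197, 200) [[-0.0539  0.1235 -0.0106]]
(293, 200) [[ 0.0382  0.1235 -0.0106]]
(245, 160) [[-0.0073  0.1235  0.0282]]
(215, 247) [[-0.039   0.1234 -0.0616]]
(255, 250) [[ 0.0014 -0.0093  0.0099]]
```

View pics/c26.png

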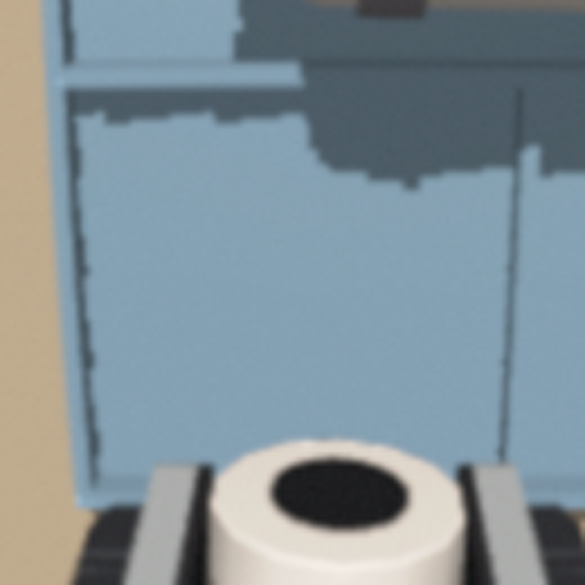

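Emit:
carry_out:
  plan:
    - [-0.003, 0, -0.055, 0, 0, 0, 1]
    - [0, 0, -0.05, 0, 0, 0, 1]
    - [0, 0, -0.01, 0, 0, 0, 1]
    - [0, 0, 0, 0, 0, 0, 1]
    - [0, 0, -0.005, 0, 0, 0, 1]
    - [0, 0, 0, 0, 0, 0, 1]

```text
time_s: 28.95
tcp_pos: [0.4749, -0.3513, 0.0165]
tool_rot: [0.706, -0.042, 0.043, -0.706]
wrist_force: [0.4, -0.7, -0.5]
finger_gap: 0.338
```

```bash
python3 -c "
from h import *
c=show('w27')"
```

```text
t 29.0 tcp [ 0.4747 -0.3513  0.0164] F [ 0.2  1.  -0.6] gap 0.334 q7 -0.4 jaw yaw -6.9 down [ 0.001 -0.001 -1.   ]
```

View pics/w27.png

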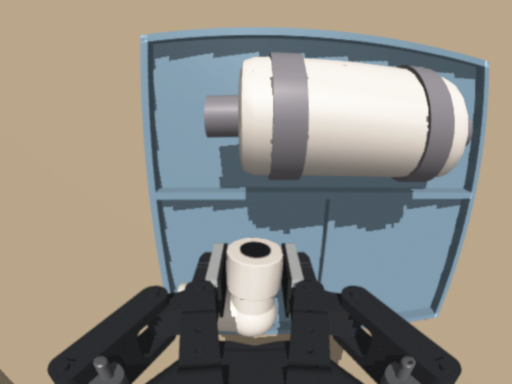

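Good. Lower to contact.

Emit:
carry_out:
  plan:
    - [0, 0, -0.004, 0, 0, 0, 1]
    - [0, 0, -0.002, 0, 0, 0, 1]
    - [0, 0, -0.001, 0, 0, 0, 1]
    - [0, 0, 0, 0, 0, 0, 1]

```text
time_s: 29.5
tcp_pos: [0.4741, -0.351, 0.0089]
tool_rot: [0.706, -0.042, 0.042, -0.706]
wrist_force: [-1.3, 0.5, 4.3]
finger_gap: 0.336
```

Emit:
carry_out:
  plan:
    - [0, 0, 0, 0, 0, 0, 0.55]
    - [0, 0, 0, 0, 0, 0, 0.53]
    - [0, 0, 0, 0, 0, 0, 0.53]
    - [0, 0, 0.03, 0, 0, 0, 0.53]
    - [0, 0, 0.06, 0, 0, 0, 0.53]
    - [0, 0, 0.06, 0, 0, 0, 0.4]
    - [0, 0, 0, 0, 0, 0, 0.4]

```text
time_s: 30.38
tcp_pos: [0.4775, -0.3516, 0.1632]
tool_rot: [0.707, -0.039, 0.045, -0.705]
wrist_force: [0.3, -0.4, -0.5]
finger_gap: 0.6
```

```bash
python3 -c "
from h import *
c=show('w28')"
```

```text
t 30.425 tcp [ 0.4754 -0.3514  0.1604] F [-0.1  0.8 -1. ] gap 0.6 q7 -0.22 jaw yaw -6.9 down [ 0.003 -0.002 -1.   ]
```

View pics/w28.png

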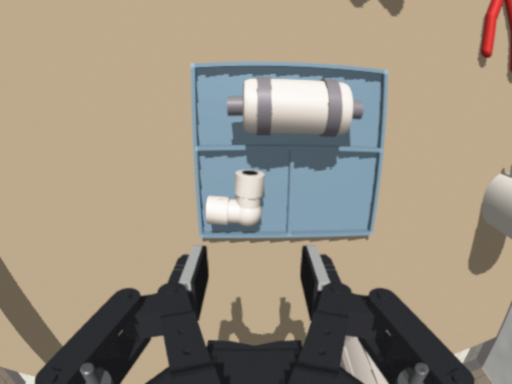

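Emit:
carry_out:
  plan:
    - [0.036, 0.041, 0.01, 0, 0, 9.4, 0.4]
    - [0.036, 0.041, 0, 0, 0, 9.4, 0.4]
    - [0.036, 0.041, 0, 0, 0, 9.4, 0.4]
    - [0.036, 0.041, 0, 0, 0, 9.4, 0.4]
    - [0.035, 0.04, 0, 0, 0, 9.3, 0.4]
    - [0, 0, 0, 0, 0, 0, 0.4]
    - [0, 0, 0, 0, 0, 0, 0.4]

```text
time_s: 31.3
tcp_pos: [0.652, -0.1475, 0.1664]
tool_rot: [-0.664, -0.241, 0.244, 0.664]
wrist_force: [-0.2, -0.7, 0.5]
finger_gap: 0.603
```

```bash
python3 -c "
from h import *
c=show('w29')"
```

```text
t 31.35 tcp [ 0.6519 -0.1485  0.1667] F [-0.1 -0.1 -0.8] gap 0.602 q7 0.21 jaw yaw 40.0 down [-0.004 -0.002 -1.   ]
```

View pics/w29.png

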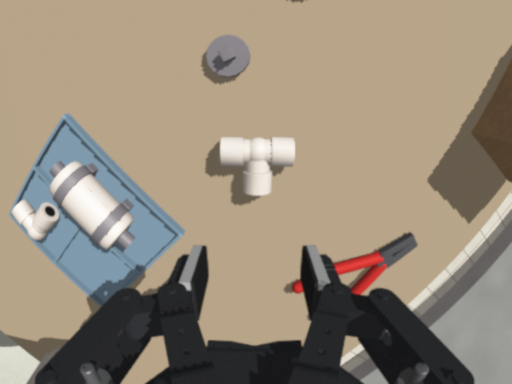

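```bash
python3 - <<'E'
from h import *
c=load("w29.npz");Rt=R.from_quat(c["tool_rot"]).as_matrix();f=c["frame"]
cv2.imwrite("pics/c29.png",cv2.resize(f[125:210,205:310,::-1],None,fx=6,fy=6,interpolation=cv2.INTER_CUBIC))
for e,z in(((258,173),.028),((258,192),.028),((258,196),.008),((244,182),.02),((272,182),.02),((222,152),.015),((294,152),.015),((297,287),.01)):
  p=plane(c,[e],z);print(e,p.round(4),((p-c["tcp_pos"])@Rt).round(4))
E
```

```text
(258, 173) [[ 0.6477 -0.136   0.028 ]] [[0.0047 0.1384 0.0113]]
(258, 192) [[ 0.6603 -0.1509  0.028 ]] [[ 0.0047  0.1383 -0.0082]]
(258, 196) [[ 0.6676 -0.1592  0.008 ]] [[ 0.005   0.1583 -0.0192]]
(244, 182) [[ 0.6443 -0.1538  0.02  ]] [[-0.0093  0.1464 -0.0002]]
(272, 182) [[ 0.666  -0.1356  0.02  ]] [[ 1.900e-02  1.463e-01 -1.000e-04]]
(222, 152) [[ 0.6081 -0.145   0.015 ]] [[-0.0314  0.1515  0.0299]]
(294, 152) [[ 0.6635 -0.0983  0.015 ]] [[0.041  0.1512 0.03  ]]
(297, 287) [[ 0.7813 -0.2183  0.01  ]] [[ 0.054   0.1559 -0.1376]]
```

View pics/c29.png

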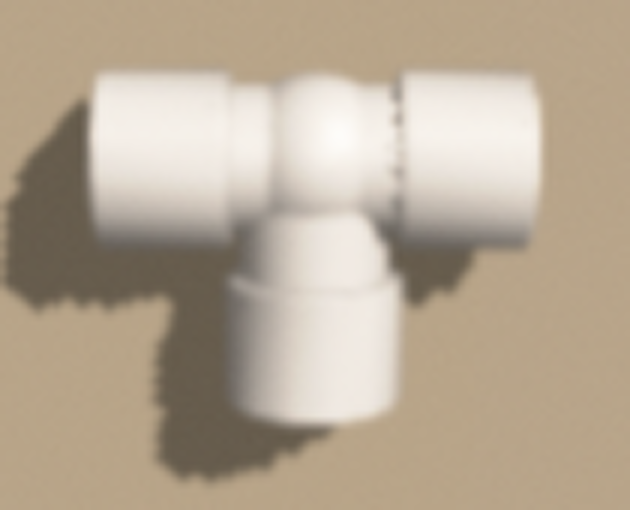

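Emit:
carry_out:
  plan:
    - [0.0047, 0.002, -0.04, 0, 0, 0, 0.4]
    - [0, 0, -0.05, 0, 0, 0, 0.4]
    - [0, 0, -0.045, 0, 0, 0, 0.4]
    - [0, 0, 0, 0, 0, 0, 0.4]
    - [0, 0, 0, 0, 0, 0, 0.4]

```text
time_s: 31.98
tcp_pos: [0.6587, -0.1456, 0.035]
tool_rot: [0.665, 0.242, -0.241, -0.664]
wrist_force: [0.2, -0.5, 0.4]
finger_gap: 0.599
```

```bash
python3 - <<'E'
from h import *
c=show('w30')
Rt=R.from_quat(c["tool_rot"]).as_matrix()
E
```

```text
t 32.025 tcp [ 0.6593 -0.1453  0.0358] F [-0.5 -0.4  0.4] gap 0.599 q7 0.11 jaw yaw 40.0 down [ 0.003 -0.    -1.   ]
```

View pics/w30.png

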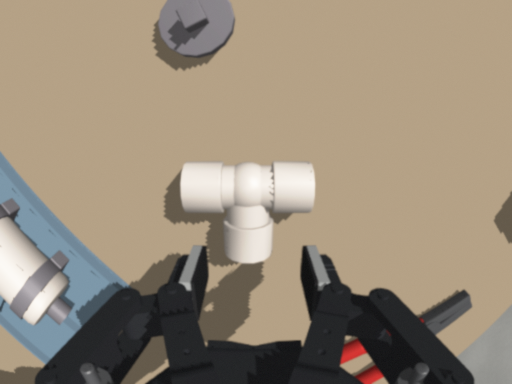

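```bash
python3 - <<'E'
from h import *
c=load("w30.npz");Rt=R.from_quat(c["tool_rot"]).as_matrix()
for e,z in(((248,222),.03),((248,255),.028),((224,240),.018),((272,240),.018),((181,188),.015),((315,188),.015)):
  p=plane(c,[e],z);print(e,p.round(4),((p-c["tcp_pos"])@Rt).round(4))
E
```

```text
(248, 222) [[ 0.6449 -0.133   0.03  ]] [[-0.0025  0.005   0.0186]]
(248, 255) [[ 0.6588 -0.1499  0.028 ]] [[-0.0027  0.007  -0.0033]]
(224, 240) [[ 0.6446 -0.1558  0.018 ]] [[-0.0173  0.017   0.0012]]
(272, 240) [[ 0.6668 -0.1372  0.018 ]] [[0.0116 0.017  0.0013]]
(181, 188) [[ 0.6053 -0.147   0.015 ]] [[-0.0418  0.02    0.0333]]
(315, 188) [[ 0.6651 -0.0969  0.015 ]] [[0.0362 0.02   0.0332]]
```

Emit:
carry_out:
  plan:
    - [-0.0035, 0, -0.015, 0, 0, 0, 0.4]
    - [0, 0, -0.013, 0, 0, 0, 0.4]
    - [0, 0, 0, 0, 0, 0, 0.4]
    - [0, 0, 0, 0, 0, 0, 0.4]

```text
time_s: 32.52
tcp_pos: [0.6546, -0.1447, 0.0054]
tool_rot: [-0.664, -0.242, 0.242, 0.664]
wrist_force: [-1.0, -0.3, 0.3]
finger_gap: 0.599
```

Emit:
carry_out:
  plan:
    - [0, 0, 0, 0, 0, 0, 1]
    - [0, 0, 0, 0, 0, 0, 1]
    - [0, 0, 0, 0, 0, 0, 1]
    - [0, 0, 0, 0, 0, 0, 1]

```text
time_s: 33.02
tcp_pos: [0.6549, -0.1448, 0.0059]
tool_rot: [0.664, 0.242, -0.242, -0.664]
wrist_force: [-0.1, 0.5, 3.7]
finger_gap: 0.336
```

```bash
python3 - <<'E'
from h import *
c=show('w31')
E
```

```text
t 33.075 tcp [ 0.6548 -0.1448  0.0059] F [-0.3  0.1  4. ] gap 0.34 q7 0.08 jaw yaw 40.1 down [ 0. -0. -1.]
```

View pics/w31.png

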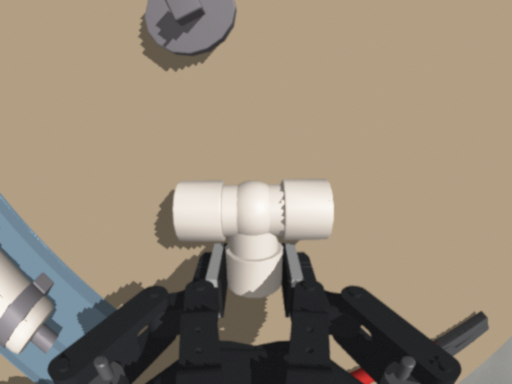

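Emit:
carry_out:
  plan:
    - [0, 0, 0.04, 0, 0, 0, 1]
    - [0, 0, 0.06, 0, 0, 0, 1]
    - [-0.018, -0.05, 0.02, 0, 0, -9.4, 1]
    - [-0.018, -0.05, 0, 0, 0, -9.4, 1]
    - [-0.018, -0.05, 0, 0, 0, -9.4, 1]
    - [-0.018, -0.05, 0, 0, 0, -9.4, 1]
    - [-0.02, -0.05, 0, 0, 0, -9.3, 1]
    - [0, 0, 0, 0, 0, 0, 1]

```text
time_s: 34.08
tcp_pos: [0.558, -0.4025, 0.124]
tool_rot: [0.707, -0.048, 0.044, -0.704]
wrist_force: [-0.5, 1.1, -0.1]
finger_gap: 0.34
```

Emit:
carry_out:
  plan:
    - [0, 0, 0, 0, 0, 0, 1]
    - [0, 0, 0, 0, 0, 0, 1]

```text
time_s: 34.33
tcp_pos: [0.5633, -0.3926, 0.1253]
tool_rot: [-0.705, 0.041, -0.041, 0.707]
wrist_force: [1.4, -0.8, -1.2]
finger_gap: 0.338
```

```bash
python3 - <<'E'
from h import *
c=show('w32')
E
```

```text
t 34.375 tcp [ 0.5633 -0.3928  0.1254] F [ 0.   0.7 -0.7] gap 0.336 q7 -0.14 jaw yaw -6.6 down [-0.     0.002 -1.   ]
```

View pics/w32.png

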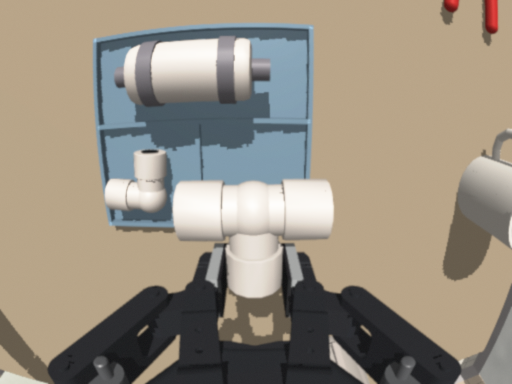

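```bash
python3 - <<'E'
from h import *
c=load("w32.npz");Rt=R.from_quat(c["tool_rot"]).as_matrix();f=c["frame"]
cv2.imwrite("pics/c32.png",cv2.resize(f[100:240,90:320,::-1],None,fx=3.4,fy=3.4,interpolation=cv2.INTER_CUBIC))
for e,z in(((202,150),.012),((307,150),.012),((280,123.5),.012),((160,222),.012),((174,211),.1254+.009),((332,209),.1254+.009)):
  p=plane(c,[e],z);print(e,((p-c["tcp_pos"])@Rt).round(4))
E
```

```text
(202, 150) [[-0.0448  0.1134  0.0397]]
(307, 150) [[0.0475 0.1134 0.0397]]
(280, 123.5) [[0.0232 0.1134 0.0626]]
(160, 222) [[-0.0907  0.1133 -0.0298]]
(174, 211) [[-0.0387 -0.009   0.0312]]
(332, 209) [[ 0.0394 -0.009   0.0322]]
```

View pics/c32.png

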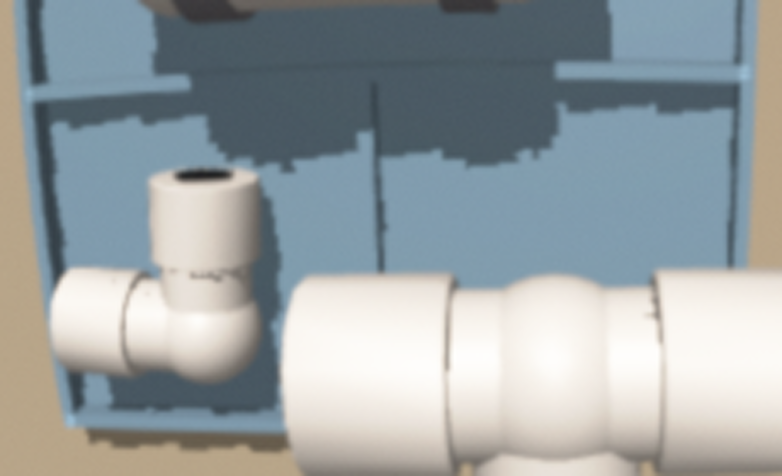

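Emit:
carry_out:
  plan:
    - [0.001, -0.002, -0.05, 0, 0, 0, 1]
    - [0, 0, -0.045, 0, 0, 0, 1]
    - [0, 0, -0.008, 0, 0, 0, 1]
    - [0, 0, 0, 0, 0, 0, 1]
    - [0, 0, 0, 0, 0, 0, 1]

```text
time_s: 35.0
tcp_pos: [0.5652, -0.3971, 0.0247]
tool_rot: [0.706, -0.041, 0.043, -0.706]
wrist_force: [-0.3, 1.3, -0.1]
finger_gap: 0.339
```

```bash
python3 - <<'E'
from h import *
c=show('w33')
E
```

```text
t 35.05 tcp [ 0.565  -0.3972  0.0247] F [ 0.6  0.4 -0.3] gap 0.34 q7 -0.2 jaw yaw -6.8 down [ 0.003 -0.001 -1.   ]
```

View pics/w33.png

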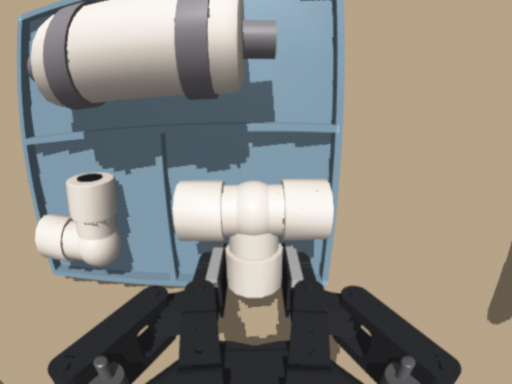

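```bash
python3 - <<'E'
from h import *
c=load("w33.npz");Rt=R.from_quat(c["tool_rot"]).as_matrix();f=c["frame"].astype(int)
print([(u,f[160,u].sum()) for u in range(322,348)]);print([(u,f[160,u].sum()) for u in range(155,178)])
for e,z in(((333,160),.012),((171,160),.012),((250,132),.012),((180,283),.012),((174,211),.0247+.009),((332,209),.0247+.009)):
  p=plane(c,[e],z);print(e,((p-c["tcp_pos"])@Rt).round(4))
E
```

```text
[(322, np.int64(455)), (323, np.int64(454)), (324, np.int64(453)), (325, np.int64(453)), (326, np.int64(456)), (327, np.int64(438)), (328, np.int64(372)), (329, np.int64(267)), (330, np.int64(211)), (331, np.int64(189)), (332, np.int64(203)), (333, np.int64(288)), (334, np.int64(412)), (335, np.int64(447)), (336, np.int64(452)), (337, np.int64(454)), (338, np.int64(453)), (339, np.int64(456)), (340, np.int64(465)), (341, np.int64(475)), (342, np.int64(480)), (343, np.int64(479)), (344, np.int64(483)), (345, np.int64(479)), (346, np.int64(484)), (347, np.int64(482))]
[(155, np.int64(363)), (156, np.int64(434)), (157, np.int64(453)), (158, np.int64(455)), (159, np.int64(449)), (160, np.int64(452)), (161, np.int64(426)), (162, np.int64(315)), (163, np.int64(218)), (164, np.int64(192)), (165, np.int64(194)), (166, np.int64(209)), (167, np.int64(234)), (168, np.int64(254)), (169, np.int64(258)), (170, np.int64(255)), (171, np.int64(258)), (172, np.int64(255)), (173, np.int64(257)), (174, np.int64(258)), (175, np.int64(259)), (176, np.int64(254)), (177, np.int64(258))]
(333, 160) [[0.044  0.0128 0.0522]]
(171, 160) [[-0.0443  0.0126  0.0524]]
(250, 132) [[-0.0012  0.0127  0.0668]]
(180, 283) [[-0.0471  0.0126 -0.0281]]
(174, 211) [[-0.0387 -0.0091  0.0312]]
(332, 209) [[ 0.0394 -0.0089  0.0322]]
```

Emit:
carry_out:
  plan:
    - [-0.002, 0, -0.009, 0, 0, 0, 1]
    - [0, 0, -0.004, 0, 0, 0, 1]
    - [0, 0, 0, 0, 0, 0, 1]
    - [0, 0, -0.001, 0, 0, 0, 1]
    - [0, 0, 0, 0, 0, 0, 1]

```text
time_s: 35.67
tcp_pos: [0.5614, -0.3969, 0.0089]
tool_rot: [0.706, -0.042, 0.042, -0.706]
wrist_force: [-2.5, -0.1, 5.1]
finger_gap: 0.338
```

Contact; release and rise for a look.

Emit:
carry_out:
  plan:
    - [0, 0, 0, 0, 0, 0, 0.55]
    - [0, 0, 0, 0, 0, 0, 0.53]
    - [0, 0, 0, 0, 0, 0, 0.53]
    - [0, 0, 0.03, 0, 0, 0, 0.53]
    - [0, 0, 0.06, 0, 0, 0, 0.53]
    - [0, 0, 0.06, 0, 0, 0, 0.4]
    - [-0.03, -0.04, 0.04, 0, 0, 0, 0.3]
    - [0, 0, 0, 0, 0, 0, 0.3]

```text
time_s: 36.67
tcp_pos: [0.5306, -0.4422, 0.2009]
tool_rot: [0.708, -0.044, 0.046, -0.703]
wrist_force: [-0.4, 0.3, -1.0]
finger_gap: 0.704
```

```bash
python3 - <<'E'
from h import *
c=show('w34'); snap("top","top1"); snap("scene","scene1")
E
```

```text
t 36.725 tcp [ 0.5311 -0.439   0.1988] F [-0.2  0.5 -0.6] gap 0.703 q7 -0.01 jaw yaw -7.1 down [ 0.001 -0.003 -1.   ]
```

View pics/w34.png

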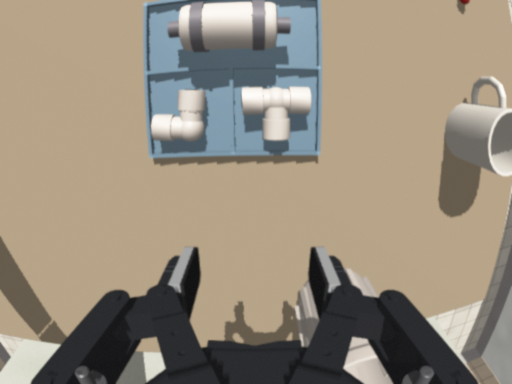

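View pics/top1.png

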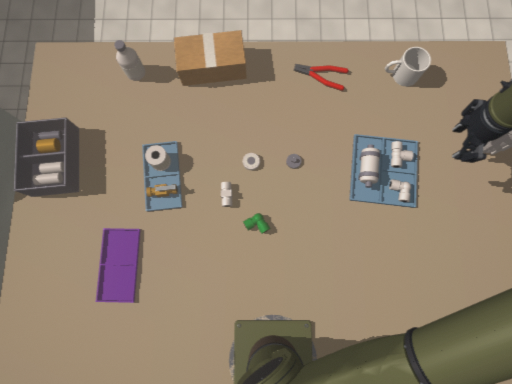

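```bash
python3 - <<'E'
from h import *
def loc(p,c,a):
    a=np.radians(a);d=(p[:2]-np.array(c))*1000;return np.round([d[0]*np.cos(a)+d[1]*np.sin(a),-d[0]*np.sin(a)+d[1]*np.cos(a)],1)
T2=((.5064,.3186),6.6);T3=((.521,-.330),-6.8)
c=load("w14.npz")
print("insert (want x=49,y=0)",loc(plane(c,[(353,200)],.068)[0],*T2))
for e,z in(((250,143),.033),((250.5,236),.047),((244,204),.035),((264,178),.035),((237,178),.035)): print("valve",e,loc(plane(c,[e],z)[0],*T2))
c=load("w34.npz")
for n,e,z in(("tee L",(242,101),.018),("tee R",(310,101),.018),("tee branch",(276,139),.018),("tee top",(276,86),.025),("elb L",(152,127),.018),("elb R",(205,124),.018),("elb top",(192,92),.018),("elb bot",(192,139),.018),("inl L",(169,28),.033),("inl R",(290,26),.033)):
    print(n,loc(plane(c,[e],z)[0],*T3))
t=load("top1.npz");w=world(t)
for n,p in(("insert rim",(150,152)),("inl",(370,165)),("tee",(397,154)),("elb",(404,194)),("valve",(155,190))):
    print(n,np.nanmax(w[p[1]-3:p[1]+4,p[0]-3:p[0]+4,2][t["depth"][p[1]-3:p[1]+4,p[0]-3:p[0]+4]>0]).round(4))
f=t["frame"];a=cv2.resize(f[130:220,135:190,::-1],None,fx=6,fy=6,interpolation=cv2.INTER_CUBIC);b=cv2.resize(f[130:220,345:422,::-1],None,fx=6,fy=6,interpolation=cv2.INTER_CUBIC)
cv2.imwrite("pics/final.png",np.hstack([a,b]))
E
```

```text
insert (want x=49,y=0) [43.6  1.6]
valve (250, 143) [-48.3  46. ]
valve (250.5, 236) [-48.2 -42.8]
valve (244, 204) [-54.5 -13.7]
valve (264, 178) [-35.1  12.6]
valve (237, 178) [-60.9  12.7]
tee L [ 12.2 -30.2]
tee R [ 85.9 -29.7]
tee branch [ 48.9 -72.4]
tee top [ 48.2 -14.3]
elb L [-90.3 -54.7]
elb R [-28.8 -54.4]
elb top [-42.  -18.3]
elb bot [-44.2 -70.7]
inl L [-62.5  52.7]
inl R [62.4 49.9]
insert rim 0.0721
inl 0.0627
tee 0.0365
elb 0.0361
valve 0.0511
```

View pics/final.png

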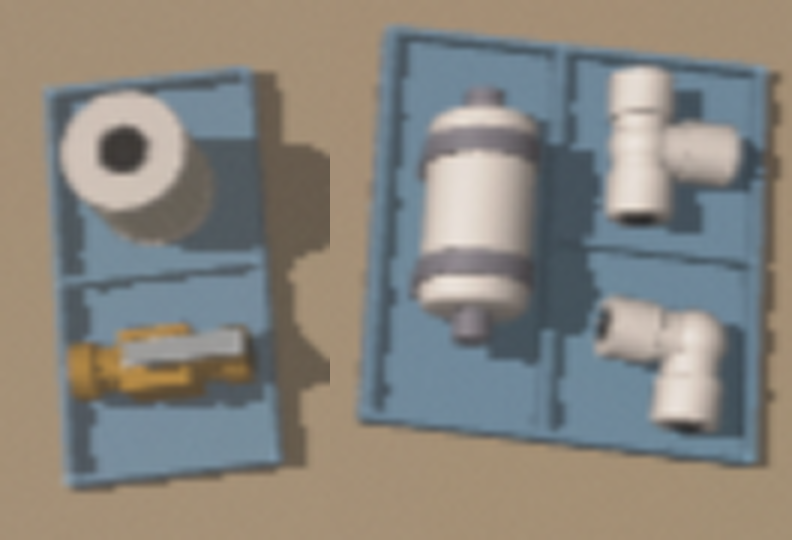

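Emit:
carry_out:
  plan:
    - [-0.006, 0.06, 0, 0, 0, 1.7, 0.3]
    - [-0.006, 0.06, 0, 0, 0, 1.7, 0.3]
    - [-0.006, 0.06, 0, 0, 0, 1.7, 0.3]
    - [-0.006, 0.06, 0, 0, 0, 1.7, 0.3]
    - [-0.006, 0.06, 0, 0, 0, 1.7, 0.3]
    - [-0.006, 0.06, 0, 0, 0, 1.7, 0.3]
    - [-0.006, 0.06, 0, 0, 0, 1.7, 0.3]
    - [-0.006, 0.06, 0, 0, 0, 1.7, 0.3]

```text
time_s: 37.83
tcp_pos: [0.4828, 0.047, 0.1966]
tool_rot: [-0.705, -0.042, 0.044, 0.706]
wrist_force: [0.5, 0.9, -0.4]
finger_gap: 0.699
```

Emit:
carry_out:
  plan:
    - [-0.005, 0.06, 0, 0, 0, 0, 0.3]
    - [-0.005, 0.06, 0, 0, 0, 0, 0.3]
    - [-0.005, 0.06, 0, 0, 0, 0, 0.3]
    - [0, 0.015, -0.03, 0, 0, 0, 0.3]
    - [0, 0, 0, 0, 0, 0, 0.3]
    - [0, 0, 0, 0, 0, 0, 0.3]

```text
time_s: 38.58
tcp_pos: [0.4687, 0.2382, 0.1671]
tool_rot: [0.706, 0.041, -0.042, -0.705]
wrist_force: [-0.0, 0.7, -0.5]
finger_gap: 0.703
```

```bash
python3 - <<'E'
from h import *
c=show('w35')
f=c["frame"];cv2.imwrite("pics/c35.png",cv2.resize(f[30:230,150:420,::-1],None,fx=2.9,fy=2.9,interpolation=cv2.INTER_CUBIC))
E
```

```text
t 38.625 tcp [0.4692 0.238  0.1675] F [-0.   0.  -0.2] gap 0.701 q7 -1.17 jaw yaw 6.7 down [-0.001 -0.001 -1.   ]
```

View pics/c35.png

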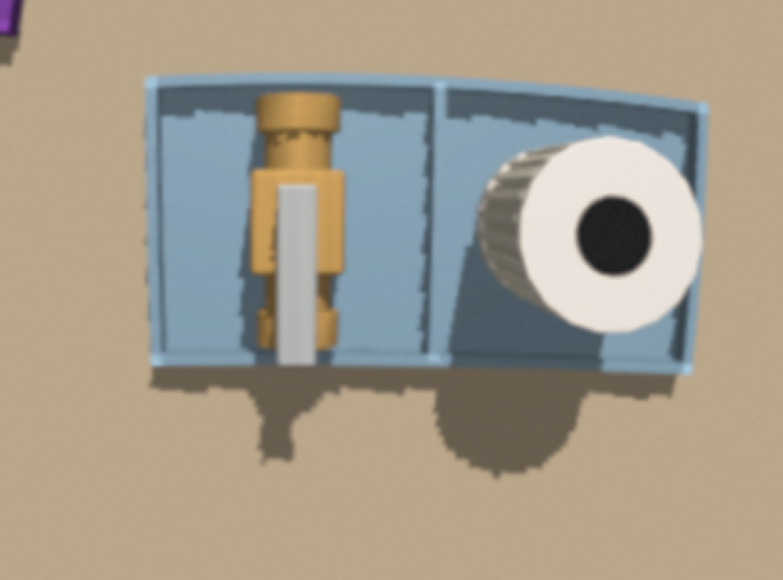

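```bash
python3 - <<'E'
from h import *
c=load("w35.npz");Rt=R.from_quat(c["tool_rot"]).as_matrix()
q=lambda x,y:(150+x/2.9,30+y/2.9)
for n,e,z in(("rim+",(298,87),.012),("valve+ z.033",(298,93),.033),("valve+ z.019",(298,93),.019),("lever end",(296,364),.047),("brass- z.019",(298,348),.019),("rim- ",(298,354),.012),("insert hole",(614,236),.068),("x wall",(433,200),.012),("outer wall in",(690,235),.012)):
    p=plane(c,[q(*e)],z);print(n,((p-c["tcp_pos"])@Rt*1000).round(1)[0,[0,2]])
E
```

```text
rim+ [ -0.3 122.4]
valve+ z.033 [ -0.2 117.8]
valve+ z.019 [ -0.2 119.5]
lever end [-0.8 32.8]
brass- z.019 [-0.3 32.9]
rim-  [-0.3 29.5]
insert hole [91.  76.5]
x wall [45.8 84. ]
outer wall in [142.2  77.3]
```

```bash
python3 -c "
from station import *
print(hand_in())"
```

```text
the job is handed in; nothing more can be done
None
```

I made up both kits and handed the job in at about 39 s; hand-in reports no verdict.

**What I placed:** The insert is in the far pocket of the blue two-pocket tray and the valve in the near one. The inline filter is in the long pocket of the three-pocket tray, the elbow in the near small pocket and the tee in the far small pocket. I lowered every part until the wrist force showed floor contact, about 3–5 N, before opening the jaws.

**Last checks**
- **Fit:** In the wrist and top pictures every part is upright and inside its pocket. The tightest clearances were about 4 mm at each end of the valve, 6 mm at the elbow and 8 mm at the tee.
- **Left alone:** In the top view the coupling, tape and plug look unmoved, and so do the green elbow and purple tray. The gripper was clear of everything at hand-in.

**What failed or disagreed**
- My first approach to the elbow, by its near leg, ran into a joint limit close to the base. I backed off without touching it and gripped the other leg.
- Early estimates of the valve and tee positions differed by about 3 mm between views, so I corrected them with close-up pictures.
- The top camera's depth put the placed parts 3–4 mm higher than expected. I put that down to calibration, since each part had shown contact force at the right height.

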